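# Change the test cassettes in the blood-sample reader

## Robot

A 7-joint arm with a two-finger parallel gripper is mounted at the origin on the work surface. World frame = base frame: x ahead of the robot, y to its left, z up, the work surface at z = 0. Lengths are in m, angles in rad, forces in N, time in s.
With the tool pointing down it reaches from about 0.425 to 0.825 m from the base axis. Payload 3.6 kg.
Tool frame: the origin (TCP) lies at the very end of the fingers, on their centre line; the grasp point (between the pads) lies env.hold_point_z behind it (env.hold_point_z is the distance from the TCP to the grasp point, in m); z points along the fingers, y is the line along which they close (so a half turn about z gives the same grasp; the last joint's range is limited). The gripper opens to 93 mm and grips with 3 to 60 N. Pads are 15 mm wide; open, the fingers measure 128 mm over their backs; the gripper's body (75 mm by 188 mm) begins 65 mm behind the grasp point.
Start: joints at [1.194, 0.615, -0.013, 1.423, 0.008, 1.103, -0.04], TCP at [0.223, -0.61, 0.219] pointing down, gripper open.
Joint ranges: [-3.12, 3.12], [-0.3, 2.06], [-1.34, 1.32], [0.26, 2.42], [-1.36, 4.5], [0.01, 1.98], [-2.84, 2.84]. Speed limits (rad/s): [2.79, 2.79, 3.14, 3.14, 3.14, 3.14, 3.14].

## Interface

Orientations are given as a unit quaternion [w, x, y, z].
In Python, from bench import env gives the robot as it stands.
- The arm moves only by the tool carry_out, never from a script. Its argument "series" is one flat list of numbers, 7 for each row, row after row: the turn, a rotation vector about the tool's x, y, z in rad, then the shift along the tool's x, y, z in mm, then the opening, from 0 (shut) to 1 (fully open). In form: [wx, wy, wz, dx, dy, dz, claw, wx, wy, wz, dx, dy, dz, claw, ...]. A call has 1 to 5 rows; each row is the pose to reach, as a shift and turn from the pose commanded when the call began, along the tool's axes at that moment; what a row does not reach only later rows make up. A row lasts 1/8 s, in which the tool goes at most 62.5 mm and 10.7 degrees, less where a joint would pass 70% of its speed; a pose out of reach is approached as far as the arm can. A call with a gripper value outside its range is refused whole. The fingers move at their own pace and stop on an object; "squeeze" is the grip in N (left out, the last holds). Time passes only in rows, so rows that repeat a pose let the fingers close. It gives the time, the measured TCP pose, the force, the opening and the grip force at its end, in the units of the state.
- env.get_obs(): the state, without advancing time (a new reading comes with each control period).
- env.snapshot(name): name is "scene" or "side" or "wrist"; returns the picture (384x512x3 uint8, blue, green, red); there is no depth.
- env.camera_params(name): a dict with "mtx" (3x3 intrinsics, pixels), "k1" (the pictures are not rectified: a ray, as slopes to the right and down, at radius r is drawn at 1 + k1 r^2 times it, then the intrinsics apply), "R" (3x3) and "t" (3): a world point X has camera coordinates R X + t. Camera axes: x right, y down, z forward; pixel columns grow to the right and rows downward; lengths in m; the calibration is good to about 2 mm. A picture is of the moment at which its call begins: read the wrist's pose just before it. camera_params takes no time and is no camera call; for the wrist camera it gives the pose at the moment of the call.
- env.sign_off(): hands the job in; it is judged then, once.
Trained networks look in the newest picture that a camera, given by its name, has taken for a name from the list of things; names that differ only in an ending like _2 or _b are one class to them, and where a whole thing is asked for, a point or a joint stands for the part that bears it (a point fixed in the world has none). Each returns a list of dicts, best first, with "confidence" (0 to 1); they miss things now and then, are a little off and sometimes report something else, mostly with a low value. They report only what shows in the picture. A call takes as long as a camera call. They do not tell look-alikes from the thing itself.
- env.look_for(camera, name): "point" ([x, y, z] in m, in world coordinates, good to about 4 mm: the middle of the surface that is visible of it).
- env.cut_out(camera, name): "mask" (384x512 bool, what is visible of it).
The state is a dict: "time_s": time; "joint_positions": joint angles; "joint_vel": joint speeds; "joint_torque": joint torques, N m; "position": TCP position; "orientation": TCP orientation; "contact_force": force on the tool from outside, world axes, zero at the start; "wrist_torque": the same for the moment, N m; "opening": finger opening in m; "finger_force": force on a finger pad.
Only numpy, scipy, OpenCV 4.12 (cv2) and the standard library are available. Lean on these libraries where they do the work, as an engineer would, in place of code of your own. Each camera call takes 0.05 s, during which the arm holds its last target. There are 200 camera calls.

## Task

Change over the cassettes in the reader: first turn its dial to the load mark (one tick), then take every used cassette out of its bay and lay it flat on the floor of a tray compartment of its own, and slide every fresh cassette, fin outwards, fully home into a bay. Once all of them are in place, turn the dial to the run mark (two ticks). Do not disturb the tube rack, the bottle or the tape roll.

Things in the scene. Friction and masses are not known exactly. Their poses are not given: they have to be found in the camera images.
- reader: Low white bench reader, fixed, 150 mm deep (x), 261 wide (y), deck 62 high; origin: centre of its underside. Its -x side faces the robot and has three level slots (bays) 80 mm apart. A cassette fully home has its origin at reader x = -54.5 mm, z = 36 mm; its last 40 mm, with the fin, stands out. Nothing latches, only friction holds it.
- bay1 (a point): Middle of the left bay's mouth (reader x = -75, y = +80 mm), on the slot floor 36 mm above the table; +x points in. Slot 60 mm wide, 10.5 high, 80 deep from here to the stop; rounded guides flare the first 10 mm sideways. The floor is a steel rail 26 mm wide that runs 40 mm out before the mouth as a tongue (plus a turned-down end), under the cassette.
- bay2 (a point): The same for the middle bay (reader y = 0).
- bay3 (a point): The same for the right bay (reader y = -80 mm).
- dial (a joint): Black dial on the reader's deck, upright axis; bar grip 49 mm long, 14 wide, white line at its pointing end. Value in rad, 0 to 2.2: at 0 it points to reader -x (the robot), and grows clockwise seen from above. Load mark (one white tick on the deck) at 0.4, run mark (two ticks) at 1.6. Starts in between. Light friction (0.05 N m) holds it where it is left.
- dial_grip (a point): On the dial's axis, 7 mm below the top of the bar (99 mm above the table), where to grip the bar across its 14 mm; the disc's top is 23 mm below this point. Its axes turn with the dial: the bar lies along x, the pointing end is -x.
- tray: Shallow stainless tray, fixed, 138 mm long (x), 144 wide (y), walls and divider 4 mm thick and 14 high, floor 4 mm thick; origin: centre of its underside. The divider along x parts it into two compartments side by side, each 130 by 66 mm inside.
- comp1 (a point): Centre of the floor of the compartment on the tray's +y side.
- comp2 (a point): Centre of the floor of the compartment on the tray's -y side.
- fresh1: Fresh white cassette: flat plate 120 mm long (x), 56 wide (y), 8 thick; upright grip fin on it, 30 long (x), 16 wide (y), up to 36 mm above the underside, centred at x = -42 mm. 50 g. Origin: centre of underside; +x to the leading end, away from the fin; z up. Foil square on its front half. Starts flat on the table at the robot's left; may be absent.
- fresh2: Fresh white cassette: flat plate 120 mm long (x), 56 wide (y), 8 thick; upright grip fin on it, 30 long (x), 16 wide (y), up to 36 mm above the underside, centred at x = -42 mm. 50 g. Origin: centre of underside; +x to the leading end, away from the fin; z up. Foil square on its front half. Starts flat on the table at the robot's left; may be absent.
- fresh3: Fresh white cassette: flat plate 120 mm long (x), 56 wide (y), 8 thick; upright grip fin on it, 30 long (x), 16 wide (y), up to 36 mm above the underside, centred at x = -42 mm. 50 g. Origin: centre of underside; +x to the leading end, away from the fin; z up. Foil square on its front half. Starts flat on the table at the robot's left; may be absent.
- used1: Used white cassette: flat plate 120 mm long (x), 56 wide (y), 8 thick; upright grip fin on it, 30 long (x), 16 wide (y), up to 36 mm above the underside, centred at x = -42 mm. 50 g. Origin: centre of underside; +x to the leading end, away from the fin; z up. Two rows of dark wells. Starts home in a bay, fin towards the robot; may be absent (bay empty).
- used2: Used white cassette: flat plate 120 mm long (x), 56 wide (y), 8 thick; upright grip fin on it, 30 long (x), 16 wide (y), up to 36 mm above the underside, centred at x = -42 mm. 50 g. Origin: centre of underside; +x to the leading end, away from the fin; z up. Two rows of dark wells. Starts home in a bay, fin towards the robot; may be absent (bay empty).
- used3: Used white cassette: flat plate 120 mm long (x), 56 wide (y), 8 thick; upright grip fin on it, 30 long (x), 16 wide (y), up to 36 mm above the underside, centred at x = -42 mm. 50 g. Origin: centre of underside; +x to the leading end, away from the fin; z up. Two rows of dark wells. Starts home in a bay, fin towards the robot; may be absent (bay empty).
- tube_rack: Bystander: white foam rack 90 by 160 mm, 35 high, with capped tubes standing up to 104 mm. Origin: centre of its underside.
- gel_bottle: Bystander: blue bottle, 68 mm across, 170 tall. Origin: centre of its underside.
- tape_roll: Bystander: roll of paper tape lying flat, 100 mm across, 25 high. Origin: centre of its underside.
Mind the look-alikes: they are no part of the job. Leave any brown, turquoise or yellow look-alike of the used2 alone.

How it is judged:
By the outcome, as a careful person would: the job done as asked, in the order asked, and still so for the second after the job is handed in, with the robot touching nothing.
Of fresh1, fresh2, fresh3 only 2 to 3 are there at a start; the rules pass over those that are not, and their reading is None.
Of used1, used2, used3 only 1 to 2 are there at a start; the rules pass over those that are not, and their reading is None.
At some moment in a run one of fresh1, fresh2, fresh3 may be knocked a few centimetres aside while the robot is not near it.
Once in a run the grip may slacken for a moment while it holds something.
It also fails if it takes over 200 s, if anything falls off the work surface, if the arm or the gripper's body presses on something with over 40 N, if the wrist force passes 120 N, or if a joint passes its speed limit or range.

## Working session

There is one attempt and no reset: what is moved stays moved. The work goes in short steps, Python scripts to look and compute and a tool call to move; the robot and the scene stay as the last step left them, time stands still between calls to the robot, and variables do not carry over. Pictures are saved under pics/ and viewed, at most 15 in all, crops included, and the job is handed in when it is done.

Besides the shell and the picture viewer there is one more tool, called after "Request:" by a JSON object that holds its "api" and its "payload". carry_out: Moves the arm, as the interface text tells. Its arguments: {"type":"object","properties":{"series":{"type":"array"},"squeeze":{"type":"number"}},"required":["series"]}

```bash
ls; mkdir -p pics
python3 - <<'E'
from bench import env
import cv2
o=env.get_obs()
print({k:(o[k]) for k in ('time_s','position','orientation','opening')},env.hold_point_z)
for c in('scene','side'):
    cv2.imwrite(f'pics/{c}0.png',env.snapshot(c))
    for n in('reader','dial','tray','fresh1','used1','tube_rack','gel_bottle','tape_roll'):
        print(c,n,[(([round(float(v),3) for v in d['point']]),round(d['confidence'],2)) for d in env.look_for(c,n)])
E
```

```text
pics
{'time_s': 0.0, 'position': array([ 0.22313742, -0.60966288,  0.21750639]), 'orientation': array([-1.23942034e-03,  9.84650211e-01,  1.74534732e-01, -2.29300509e-04]), 'opening': 0.0925916806200596} 0.0188
scene reader [([0.687, -0.003, 0.059], 0.6)]
scene dial [([0.693, -0.003, 0.085], 0.58)]
scene tray [([0.484, -0.344, 0.004], 0.68), ([0.69, -0.002, 0.063], 0.16)]
scene fresh1 [([0.433, 0.232, 0.004], 0.94), ([0.432, 0.363, 0.01], 0.78), ([0.57, 0.294, 0.005], 0.55)]
scene used1 [([0.296, -0.367, 0.011], 0.88), ([0.573, -0.014, 0.049], 0.74), ([0.851, -0.071, 0.01], 0.69)]
scene tube_rack [([0.758, 0.296, 0.034], 0.73)]
scene gel_bottle [([0.774, -0.237, 0.104], 0.8)]
scene tape_roll [([0.702, -0.404, 0.028], 0.78)]
side reader [([0.648, 0.022, 0.059], 0.9)]
side dial [([0.684, -0.005, 0.078], 0.78)]
side tray [([0.483, -0.344, 0.004], 0.85), ([0.423, 0.237, 0.006], 0.69), ([0.648, 0.025, 0.064], 0.43)]
side fresh1 [([0.427, 0.372, 0.005], 0.98), ([0.568, 0.299, 0.011], 0.86), ([0.424, 0.238, 0.008], 0.76)]
side used1 [([0.843, -0.066, 0.0], 0.95), ([0.296, -0.365, 0.013], 0.85), ([0.566, -0.009, 0.045], 0.67), ([0.325, -0.13, 0.009], 0.65)]
side tube_rack []
side gel_bottle [([0.746, -0.231, 0.085], 0.9)]
side tape_roll [([0.692, -0.4, 0.018], 0.93)]
```

View pics/scene0.png

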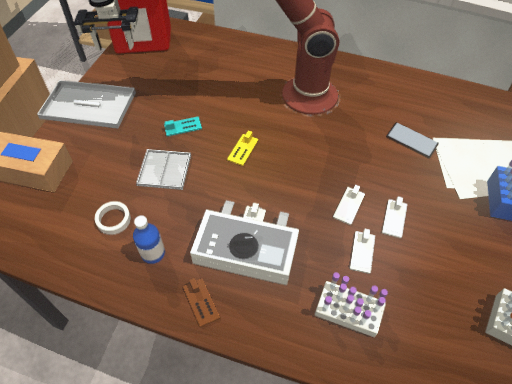

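View pics/side0.png

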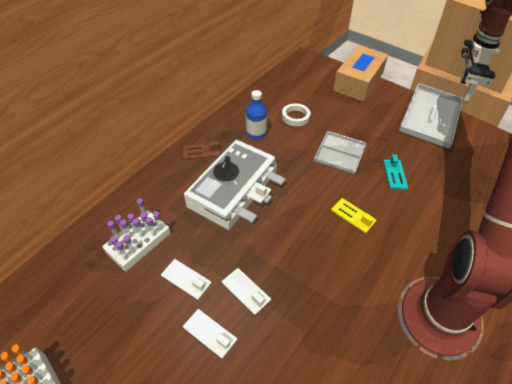

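The scene shows the reader at about (250,245) with one used cassette, in the middle bay, and bays 1 and 3 empty. There are three fresh cassettes on the left at (349,204), (395,217) and (363,250), and the tray is at (164,169). The yellow, turquoise and brown pieces are look-alikes. The side view agrees.

```bash
cat > h.py <<'E'
import numpy as np, cv2
from bench import env
from scipy.spatial.transform import Rotation as Ro
def rq(q): return Ro.from_quat([q[1],q[2],q[3],q[0]])
def down(yaw): return Ro.from_euler('z',yaw)*Ro.from_quat([1,0,0,0])   # tool x at world yaw, z down
def rel(p,yaw,frm=None):
    """turn (rotvec, rad) and shift (mm) in tool axes from pose frm=(p,R) (now by default)"""
    if frm is None:
        o=env.get_obs(); frm=(o['position'],rq(o['orientation']))
    w=(frm[1].inv()*down(yaw)).as_rotvec(); d=frm[1].inv().apply(np.array(p)-frm[0])*1000
    return np.round(w,4),np.round(d,1)
def shot(c,name=None):
    P=env.camera_params(c); im=env.snapshot(c)
    if name: cv2.imwrite('pics/'+name,im)
    return im,P
def ray(P,uv,z):
    """pixels to world points on height z"""
    uv=np.array(uv,float).reshape(-1,1,2)
    n=cv2.undistortPoints(uv,P['mtx'],np.array([P['k1'],0,0,0,0.]))[:,0]
    d=np.c_[n,np.ones(len(n))]@P['R']; c=-P['R'].T@P['t']
    return c+d*((z-c[2])/d[:,2])[:,None]
def proj(P,X):
    q=np.atleast_2d(X)@P['R'].T+P['t']; s=q[:,:2]/q[:,2:]
    s=s*(1+P['k1']*(s**2).sum(1,keepdims=True))
    return s@P['mtx'][:2,:2].T+P['mtx'][:2,2]
E
python3 - <<'E'
from h import *
P=env.camera_params('wrist'); print(P, -P['R'].T@P['t'])
print(rel([.47,0,.36],0))
E
```

```text
{'mtx': array([[332.84426805,   0.        , 260.46220546],
       [  0.        , 332.84426805, 192.9381443 ],
       [  0.        ,   0.        ,   1.        ]]), 'k1': -0.09273569428908465, 'R': array([[ 3.43435222e-01, -9.39176292e-01,  3.75924211e-04],
       [-9.05001736e-01, -3.30831324e-01,  2.67436897e-01],
       [-2.51046026e-01, -9.21874622e-02, -9.63575303e-01]]), 't': array([-0.65084243, -0.03173417,  0.39003997])} [ 0.29272072 -0.58579764  0.38456444]
(array([-1.000e-04, -1.000e-04,  3.508e-01]), array([ 441.4, -488.5, -141.3]))
```

Request:
{"api": "carry_out", "payload": {"series": [0,0,0.12,44,-39,-10,1,0,0,0.24,88,-78,-20,1,0,0,0.351,132,-118,-29,1,0,0,0.351,176,-157,-38,1,0,0,0.351,220,-197,-48,1]}}

```text
time_s: 1.52
position: [0.3632, -0.348, 0.2672]
orientation: [0.0, 1.0, 0.0, 0.0]
contact_force: [0.8, -1.0, -0.3]
opening: 0.0929
finger_force: 0.0
```

Request:
{"api": "carry_out", "payload": {"series": [0,0,0,30,-58,-10,1,0,0,0,62,-116,-20,1,0,0,0,94,-174,-32,1,0,0,0,125,-232,-43,1,0,0,0,156,-290,-54,1]}}

```text
time_s: 2.15
position: [0.5092, -0.0766, 0.3179]
orientation: [0.0, 1.0, -0.0, 0.001]
contact_force: [1.1, 0.6, 0.9]
opening: 0.0929
finger_force: 0.0
```

Request:
{"api": "carry_out", "payload": {"series": [0,0,0,15,-29,-5,1,0,0,0,31,-58,-10,1,0,0,0,31,-58,-10,1]}}

```text
time_s: 2.52
position: [0.5403, -0.0169, 0.3273]
orientation: [-0.001, 1.0, 0.003, 0.001]
contact_force: [-0.1, -0.7, -0.4]
opening: 0.093
finger_force: 0.0
```

Run:
```python
from h import *
im,P=shot('wrist','w1.png'); o=env.get_obs(); print(o['time_s'],o['position'],rel([.55,0,.33],0))
for n in('dial','reader','used1','fresh1','tray'):
    print(n,[(np.round(d['point'],3),d['confidence']) for d in env.look_for('wrist',n)])
print([np.round(proj(P,x)) for x in ([.69,0,.106],[.615,0,.036])])
```

```text
2.575 [ 0.53953359 -0.01946651  0.32709841] (array([0.0001, 0.0001, 0.0022]), array([ 10.5, -19.4,  -2.9]))
dial [(array([ 0.683, -0.008,  0.078]), 0.81)]
reader [(array([ 0.66 , -0.003,  0.062]), 0.74)]
used1 [(array([ 0.344, -0.132,  0.011]), 0.87), (array([ 0.575, -0.019,  0.046]), 0.76)]
fresh1 [(array([0.432, 0.228, 0.01 ]), 0.91), (array([0.573, 0.291, 0.008]), 0.87), (array([0.434, 0.357, 0.011]), 0.8)]
tray [(array([ 0.482, -0.342,  0.005]), 0.66)]
[array([[245.,  30.]]), array([[248., 101.]])]
```

View pics/w1.png

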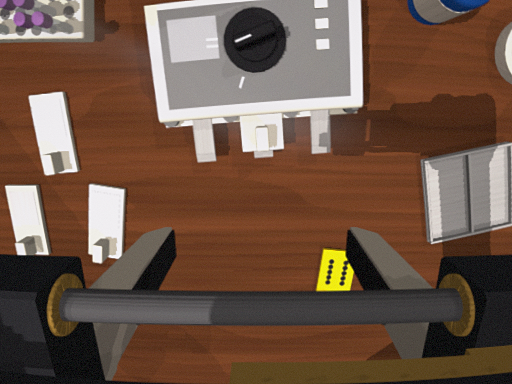

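The wrist view shows the dial at (255,40), its white line pointing left (towards +y) and slightly towards the robot. The one-tick load mark is at (241,82) and the two ticks are at (211,42). The bays are at (204,140), (263,135) and (320,130), and the fresh cassettes are on the left. I'll enlarge parts of it to measure.

Run:
```python
import cv2
im=cv2.imread('pics/w1.png')
cv2.imwrite('pics/w1r.png',cv2.resize(im[0:170,140:380],None,fx=3.3333,fy=3.3333,interpolation=cv2.INTER_CUBIC))
a=cv2.resize(im[80:270,0:135],None,fx=3,fy=3,interpolation=cv2.INTER_CUBIC)
b=cv2.resize(im[135:250,415:512],None,fx=3,fy=3,interpolation=cv2.INTER_CUBIC)
import numpy as np
o=np.zeros((570,700,3),'uint8'); o[:570,:405]=a; o[:345,409:700]=b
cv2.imwrite('pics/w1f.png',o)
```

```text
(no output)
```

View pics/w1r.png

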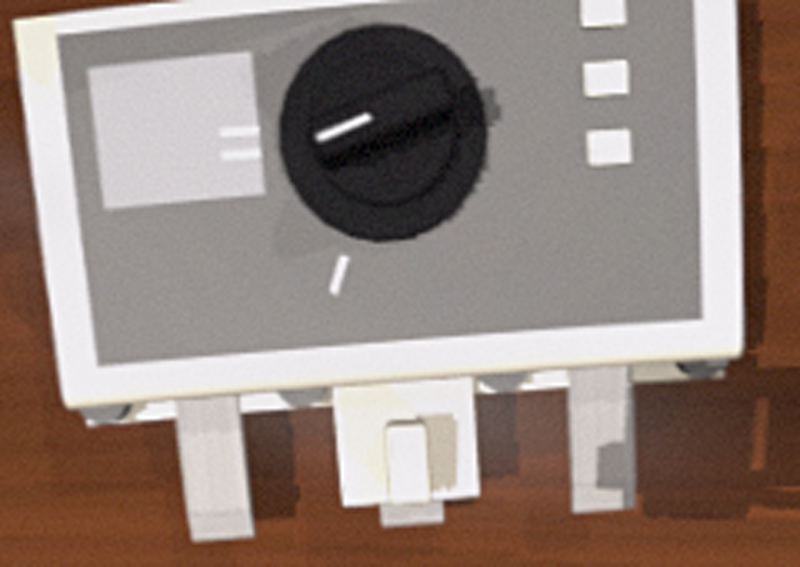

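View pics/w1f.png

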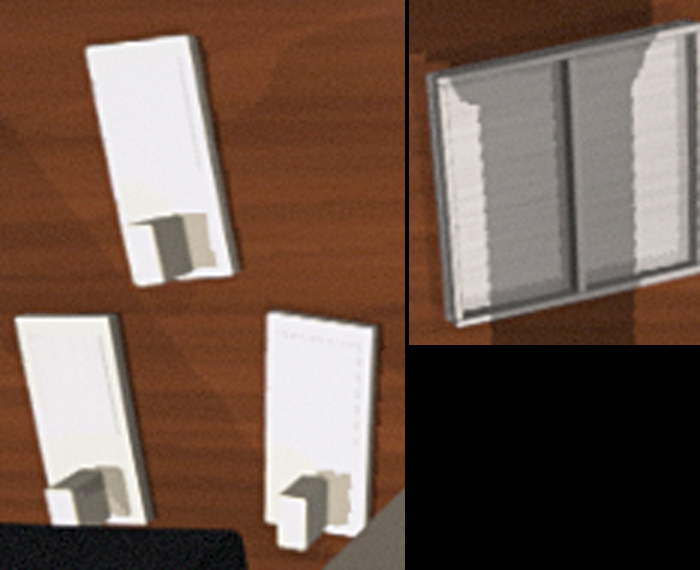

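The enlargements show clear corners:
- **Reader deck:** (66,403), (743,353) and (14,20) in the reader crop.
- **Ticks:** load at (339,276), run at (240,144).
- **Dial line:** (318,137) to (370,118).
- **Fresh cassettes and tray:** corners are sharp except at the lower end of the left cassette.

Next I fit poses to these.

```bash
cat > fit.py <<'E'
from h import *
from scipy.optimize import least_squares
def fit(P,px,loc,x0):
    """planar pose x,y,yaw of a thing from pixels and local points (mm); returns pose, px residual"""
    px=np.array(px,float); L=np.array(loc,float)/1000
    def f(s):
        c,n=np.cos(s[2]),np.sin(s[2])
        W=np.c_[s[0]+c*L[:,0]-n*L[:,1],s[1]+n*L[:,0]+c*L[:,1],L[:,2]]
        return (proj(P,W)-px).ravel()
    r=least_squares(f,x0,loss='soft_l1'); return np.round(r.x,4),np.round(r.fun.reshape(-1,2),1).tolist()
def cas(z=0): return [[60,28,8+z],[60,-28,8+z],[-60,-28,8+z],[-60,28,8+z]]
E
python3 - <<'E'
from fit import *
P=env.camera_params('wrist')
r=lambda a:np.array(a)/3.3333+[140,0]
f=lambda a:np.array(a)/3+[0,80]
t=lambda a:np.array(a)/3+[415,135]
R,e=fit(P,r([[66,403],[743,353],[14,20],[343,507],[478,497]]),[[-75,130.5,62],[-75,-130.5,62],[75,130.5,62],[-114.5,28,44],[-114.5,-28,44]],[.69,0,0]); print('reader',R,e)
for n,p,m in(('C',[[88,47],[190,37],[228,276],[136,286]],4),('A',[[268,313],[371,326],[358,533],[267,522]],4),('B',[[16,316],[108,316],[143,524]],3)):
    print(n,*fit(P,f(p),cas()[:m],[.5,.3,0]))
print('tray',*fit(P,t([[19,73],[41,325],[157,60],[169,290]]),[[69,72,14],[-69,72,14],[67,0,14],[-67,0,14]],[.48,-.34,0]))
a=ray(P,r([[333,293],[345,258]]),.062); b=ray(P,r([[220,143.5],[258,143.5]]),.062); d=ray(P,r([[318,137],[370,118]]),.106)
ang=lambda v:np.pi-np.arctan2(v[1],v[0])%(2*np.pi)+R[2]
da,db=a[1]-a[0],b[1]-b[0]
s=np.linalg.solve(np.c_[da[:2],-db[:2]],(b[0]-a[0])[:2]); ax=a[0]+da*s[0]; print('axis from ticks',ax)
L=lambda w:(np.array([[np.cos(R[2]),np.sin(R[2])],[-np.sin(R[2]),np.cos(R[2])]])@(w[:2]-R[:2]))
print('axis in reader',L(ax))
for n,v in(('load',da),('run',db),('dial',d[1]-d[0])):
    v=-v; print(n,-(np.arctan2(v[1],v[0])-R[2]-np.pi))   # pointing direction minus reader -x, clockwise +
print('line pts in reader',L(d[0]),L(d[1]))
E
```

```text
reader [ 0.6637 -0.0183  0.0748] [[0.4, 8.2], [-0.1, 7.2], [-0.5, -0.5], [-0.3, -1.2], [0.5, -1.4]]
C [0.5699 0.2881 0.0525] [[-0.3, 0.2], [0.1, -0.2], [1.7, 0.6], [-0.9, -0.5]]
A [ 0.4304  0.2233 -0.1567] [[-0.7, -0.8], [0.2, 0.2], [2.0, 1.3], [-0.7, -0.3]]
B [ 0.4322  0.3596 -0.0245] [[-0.5, -0.5], [0.2, 0.1], [0.2, 0.3]]
tray [ 0.4781 -0.3483  0.2177] [[0.4, 0.7], [0.1, -0.1], [-0.2, -3.5], [-0.3, 0.7]]
axis from ticks [ 0.68198675 -0.01715723  0.062     ]
axis in reader [ 0.01832102 -0.000227  ]
load 0.4283082298117966
run 1.66099724786324
dial 1.3169785667958607
line pts in reader [0.01530664 0.02115906] [0.01983562 0.00370046]
```

Run:
```python
from fit import *
P=env.camera_params('wrist')
r=lambda a:np.array(a)/3.3333+[140,0]
loc=[[-65,130.5,62],[-65,-130.5,62],[75,130.5,62],[-114.5,28,44],[-114.5,-28,44]]
R,e=fit(P,r([[66,403],[743,353],[14,20],[343,507],[478,497]]),loc,[.69,0,0]); print('reader',R,e)
a=ray(P,r([[333,293],[345,258]]),.062); b=ray(P,r([[220,143.5],[258,143.5]]),.062); d=ray(P,r([[318,137],[370,118]]),.106)
da,db=a[1]-a[0],b[1]-b[0]
M=np.array([[np.cos(R[2]),np.sin(R[2])],[-np.sin(R[2]),np.cos(R[2])]])
L=lambda w:M@(w[:2]-R[:2])
print('axis in reader',L([.68199,-.01716]),[L(x) for x in (*a,*b,*d)])
for q in ([[388,424],[427,422],[429,501],[388,501]],): print('fin top',[L(x) for x in ray(P,r(q),.072)])
for n,v in(('load',da),('run',db),('dial',d[1]-d[0])):
    v=-v; print(n,-(np.arctan2(v[1],v[0])-R[2]-np.pi))
# second view: reader/cassette mask in scene, side for the fin point
for c in('scene','side'):
    im,Q=shot(c); W=lambda l:np.r_[R[:2]+M.T@np.array(l[:2])/1000,l[2]/1000]
    for l in loc: cv2.circle(im,tuple(np.round(proj(Q,W(l))[0]).astype(int)),1,(0,0,255),-1)
    for l in ([20,0,62],[-96.5,0,72]): cv2.circle(im,tuple(np.round(proj(Q,W(l))[0]).astype(int)),1,(0,255,0),-1)
    u,v=np.round(proj(Q,W([0,0,50]))[0]).astype(int)
    cv2.imwrite(f'pics/{c}c.png',cv2.resize(im[v-55:v+55,u-70:u+70],None,fx=4,fy=4,interpolation=cv2.INTER_CUBIC))
a=np.hstack([cv2.imread(f'pics/{c}c.png')[:,:] for c in('scene','side')]); cv2.imwrite('pics/chk.png',cv2.resize(a,(800,314)))
```

```text
reader [ 0.6626 -0.0188  0.071 ] [[-0.5, 0.8], [0.0, 0.4], [0.2, -0.1], [-0.2, -0.5], [0.5, -0.6]]
axis in reader [0.01945749 0.00026033] [array([-0.03187224,  0.02346252]), array([-0.0196057 ,  0.01791816]), array([0.02463823, 0.06011085]), array([0.02343536, 0.04622355]), array([0.01635882, 0.02163778]), array([0.02095411, 0.00419651])]
fin top [array([-0.08120602,  0.00650841]), array([-0.08154409, -0.00811538]), array([-0.11129963, -0.00683589]), array([-0.11014512,  0.00873855])]
load 0.4245082298117966
run 1.65719724786324
dial 1.3131785667958606
```

View pics/chk.png

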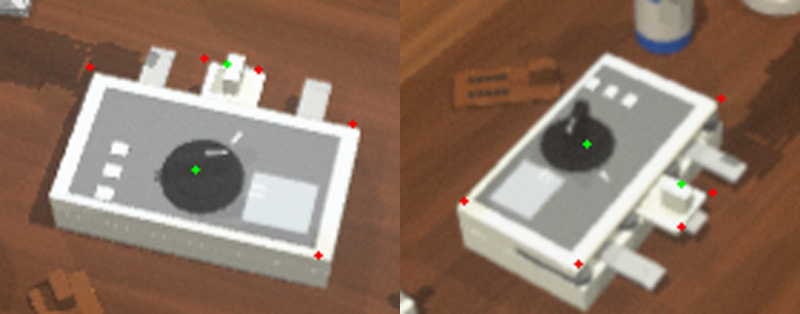

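The wrist fit is consistent, with residuals under 1 px. In the scene and side views the overlay sits about 2 px off, so I check whether the arm had settled when the picture was taken.

Run:
```python
from fit import *
o=env.get_obs(); P=env.camera_params('wrist'); im,_=shot('wrist','w2.png'); print(o['time_s'],o['position'],o['orientation'])
w1=cv2.imread('pics/w1.png')
g=lambda i:np.float32(cv2.cvtColor(i,6))[0:230,100:370]
print(cv2.phaseCorrelate(g(w1),g(im)))
# subpixel reader outline in scene/side: fit reader mask-free by corner refine near eye-picked pixels
R=[.6626,-.0188,.071]
loc=[[-65,130.5,62],[-65,-130.5,62]]
pk={'scene':[(97,75),(357,125)],'side':[(576,270),(718,103)]}
for c in pk:
    Q=env.camera_params(c); print(c,-Q['R'].T@Q['t'])
    cc,n=np.cos(R[2]),np.sin(R[2])
    uv=np.round(proj(Q,[R[0],R[1],.05])[0])
    W0=lambda l:[R[0]+cc*l[0]/1e3-n*l[1]/1e3,R[1]+n*l[0]/1e3+cc*l[1]/1e3,.05]
    u,v=np.round(proj(Q,W0([0,0]))[0])
    for p,l in zip(pk[c],loc[::-1] if c=='scene' else loc):
        off=400 if c=='side' else 0
        px=np.array([(p[0]-off)/2.857+u-70-.4,p[1]/2.857+v-55-.4])
        print(c,l,ray(Q,px,.062)[0].round(4),'pred',np.round(W0(l),4))
```

```text
2.925 [ 0.53911892 -0.02131648  0.32722762] [ 1.50835332e-04  9.99999527e-01 -9.59651099e-04 -4.18505812e-05]
((-5.0126946047139995, -1.402698158289951), 0.8699777228743941)
scene [1.21305834 0.1955708  1.09166072]
scene [-65, -130.5, 62] [ 0.6135 -0.1418  0.062 ] pred [ 0.607  -0.1536  0.05  ]
scene [-65, 130.5, 62] [0.587  0.1118 0.062 ] pred [0.5885 0.1068 0.05  ]
side [0.16027439 0.55752859 0.90010075]
side [-65, 130.5, 62] [0.587  0.1126 0.062 ] pred [0.5885 0.1068 0.05  ]
side [-65, -130.5, 62] [ 0.6072 -0.1465  0.062 ] pred [ 0.607  -0.1536  0.05  ]
```

Run:
```python
from fit import *
P=env.camera_params('wrist')
g=lambda i:cv2.cvtColor(i,6)[0:225]
w1,w2=g(cv2.imread('pics/w1.png')),g(cv2.imread('pics/w2.png'))
_,H=cv2.findTransformECC(w1,w2,np.float32([[1,0,-5],[0,1,-1.4],[0,0,1]]),cv2.MOTION_HOMOGRAPHY,(3,200,1e-7)); print(H.round(4).tolist())
T=lambda p:cv2.perspectiveTransform(np.float64(p).reshape(-1,1,2),H.astype(float))[:,0]
r=lambda a:T((np.array(a)+.5)/3.3333-.5+[140,0])
f=lambda a:T((np.array(a)+.5)/3-.5+[0,80])
t=lambda a:T((np.array(a)+.5)/3-.5+[415,135])
loc=[[-65,130.5,62],[-65,-130.5,62],[75,130.5,62],[-114.5,28,44],[-114.5,-28,44]]
R,e=fit(P,r([[66,403],[743,353],[14,20],[343,507],[478,497]]),loc,[.69,0,0]); print('reader',R,e)
for n,p,m in(('C',[[88,47],[190,37],[228,276],[136,286]],4),('A',[[268,313],[371,326],[358,533],[267,522]],4),('B',[[16,316],[108,316],[143,524]],3)):
    print(n,*fit(P,f(p),cas()[:m],[.5,.3,0]))
print('tray',*fit(P,t([[19,73],[41,325],[157,60],[169,290]]),[[69,72,14],[-69,72,14],[67,0,14],[-67,0,14]],[.48,-.34,0]))
a=ray(P,r([[333,293],[345,258]]),.062); b=ray(P,r([[220,143.5],[258,143.5]]),.062); d=ray(P,r([[318,137],[370,118]]),.106)
da,db=a[1]-a[0],b[1]-b[0]
M=np.array([[np.cos(R[2]),np.sin(R[2])],[-np.sin(R[2]),np.cos(R[2])]])
s=np.linalg.solve(np.c_[da[:2],-db[:2]],(b[0]-a[0])[:2]); ax=a[0]+da*s[0]
L=lambda w:(M@(w[:2]-R[:2])).round(4)
print('axis',ax,L(ax),'line',L(d[0]),L(d[1]))
print('corners',[(R[:2]+M.T@np.array([-.065,y])).round(4) for y in(.1305,-.1305)])
for n,v in(('load',da),('run',db),('dial',d[1]-d[0])):
    v=-v; print(n,-(np.arctan2(v[1],v[0])-R[2]-np.pi))
```

```text
[[0.9939000010490417, 0.012900000438094139, -5.410099983215332], [-0.010900000110268593, 0.9987999796867371, 1.2482000589370728], [-0.0, -0.0, 1.0]]
reader [ 0.6651 -0.0108  0.0808] [[-0.6, 0.7], [-0.1, 0.4], [0.4, 0.1], [-0.2, -0.6], [0.5, -0.7]]
C [0.5696 0.2963 0.0635] [[-0.2, 0.3], [0.0, -0.2], [1.5, 0.4], [-1.0, -0.6]]
A [ 0.4304  0.2296 -0.1459] [[-0.6, -0.7], [0.2, 0.2], [2.0, 1.2], [-0.6, -0.4]]
B [ 0.431   0.3663 -0.0127] [[-0.4, -0.4], [0.2, 0.1], [0.2, 0.2]]
tray [ 0.4838 -0.3417  0.2286] [[0.4, 0.8], [0.1, -0.2], [-0.1, -3.5], [-0.3, 0.6]]
axis [ 0.68442824 -0.0090067   0.062     ] [0.0194 0.0002] line [0.016 0.021] [0.0206 0.0035]
corners [array([0.5898, 0.114 ]), array([ 0.6108, -0.1461])]
load 0.4223492390395953
run 1.6576805894309565
dial 1.3129003681665528
```

The poses now agree in all views:
- **Reader:** (0.665, -0.011, yaw 0.08).
- **Dial:** axis at about (0.687, -0.009), value about 1.31.

Now to the dial.

Request:
{"api": "carry_out", "payload": {"series": [0,0,0.18,40,-4,10,1,0,0,0.36,80,-8,40,0.6,0,0,0.54,120,-12,70,0.6,0,0,0.72,148,-12,100,0.6,0,0,0.9,148,-12,127,0.6]}}

```text
time_s: 3.6
position: [0.6887, -0.0082, 0.1977]
orientation: [0.0, 0.899, -0.438, -0.0]
contact_force: [-0.2, -0.3, -0.2]
opening: 0.0582
finger_force: 0.0
```

Request:
{"api": "carry_out", "payload": {"series": [0,0,0.17,0,0,0,0.6,0,0,0.33,0,0,0,0.6,0,0,0.33,0,0,0,0.6,0,0,0.33,0,0,0,0.6]}}

```text
time_s: 4.1
position: [0.6875, -0.0084, 0.2003]
orientation: [-0.0, 0.817, -0.576, 0.0]
contact_force: [-0.6, 0.1, 0.7]
opening: 0.0555
finger_force: 0.0
```

Run:
```python
from fit import *
o=env.get_obs(); print(o['time_s'],o['joint_positions'].round(2))
im,P=shot('wrist','w3.png')
R=[.6651,-.0108,.081]
print('dial',[(d['point'],d['confidence']) for d in env.look_for('wrist','dial')])
print(rel([.687,-.009,.083],-1.23))
print(proj(P,[[.687,-.009,.106],[.687,-.009,.076]]))
for q in ([.687,-.009,.106],): cv2.circle(im,tuple(np.round(proj(P,q)[0]).astype(int)),1,(0,0,255),-1)
cv2.imwrite('pics/w3c.png',im)
```

```text
4.1 [-0.13  0.7   0.2   1.33 -0.14  1.13 -2.71]
dial [([0.688, -0.0097, 0.0776], 0.96)]
(array([-0.0003,  0.0002,  0.0011]), array([  0.5,   0.7, 117.3]))
[[260.53919066 195.76125796]
 [260.54387267 186.57425425]]
```

View pics/w3c.png

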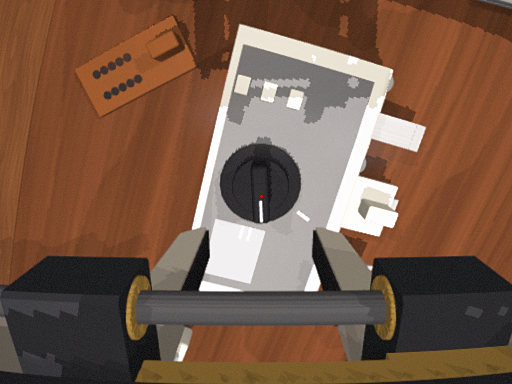

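The dial bar is upright in the picture, from about (260,150) to (261,222), centred under the tool with its line pointing down. I descend, grip, turn to load by -0.91 about tool z, and release.

Request:
{"api": "carry_out", "payload": {"series": [0,0,0,0,0,40,0.6,0,0,0,0,0,80,0.6,0,0,0,0,0,105,0.6,0,0,0,0,0,117,0.6,0,0,0,0,0,117,0.6], "squeeze": 20}}

```text
time_s: 4.82
position: [0.6873, -0.0083, 0.0828]
orientation: [0.0, 0.817, -0.577, -0.0]
contact_force: [-0.6, -0.7, 0.1]
opening: 0.0559
finger_force: 0.0
```

Request:
{"api": "carry_out", "payload": {"series": [0,0,0,0,0,0,0,0,0,0,0,0,0,0,0,0,0,0,0,0,0,0,0,0,0,0,0,0,0,0,0,0,0,0,0], "squeeze": 20}}

```text
time_s: 5.45
position: [0.6879, -0.008, 0.0834]
orientation: [-0.0, 0.817, -0.577, 0.0]
contact_force: [1.1, 0.7, -0.5]
opening: 0.0139
finger_force: 19.8
```

Request:
{"api": "carry_out", "payload": {"series": [0,0,-0.15,0,0,0,0,0,0,-0.3,0,0,0,0,0,0,-0.45,0,0,0,0,0,0,-0.6,0,0,0,0,0,0,-0.75,0,0,0,0]}}

```text
time_s: 6.08
position: [0.6881, -0.0078, 0.0834]
orientation: [-0.001, 0.972, -0.235, 0.001]
contact_force: [1.4, -0.1, -0.7]
opening: 0.0138
finger_force: 19.9
```

Request:
{"api": "carry_out", "payload": {"series": [0,0,-0.08,0,0,0,0,0,0,-0.16,0,0,0,0,0,0,-0.16,0,0,0,0,0,0,-0.16,0,0,0,0]}}

```text
time_s: 6.58
position: [0.6881, -0.0078, 0.0834]
orientation: [-0.0, 0.987, -0.16, 0.001]
contact_force: [1.6, 1.1, 0.1]
opening: 0.014
finger_force: 19.9
```

Request:
{"api": "carry_out", "payload": {"series": [0,0,0,0,0,0,0.6,0,0,0,0,0,0,0.6,0,0,0,0,0,0,0.6,0,0,0,0,0,-40,0.6,0,0,0,0,0,-90,0.6]}}

```text
time_s: 7.2
position: [0.6862, -0.0085, 0.1726]
orientation: [0.0, 0.987, -0.16, -0.002]
contact_force: [0.6, 0.3, 0.7]
opening: 0.055
finger_force: 0.0
```

Run:
```python
from fit import *
o=env.get_obs(); print(o['time_s'],o['position'],o['joint_positions'].round(2)); print(2*np.arctan2(o['orientation'][2],o['orientation'][1]))
R=np.array([.6651,-.0108,.081]); c,s=np.cos(R[2]),np.sin(R[2])
fin=R[:2]+np.array([c*-.0965,s*-.0965]); print('fin',fin)
print(rel([*fin,.16],R[2]))
```

```text
7.2 [ 0.68622055 -0.00851777  0.17263107] [ 0.02  0.72 -0.07  1.36  0.05  1.07 -1.95]
-0.32040005512167796
fin [ 0.5689164  -0.01860796]
(array([ 0.0007,  0.0041, -0.4014]), array([-108.1,   46.5,   13.1]))
```

Request:
{"api": "carry_out", "payload": {"series": [0,0,-0.14,-36,16,0,0.6,0,0,-0.28,-72,31,0,0.6,0,0,-0.4,-108,46,0,0.6,0,0,-0.4,-108,46,0,0.6,0,0,-0.4,-108,46,0,0.6]}}

```text
time_s: 7.82
position: [0.5714, -0.0181, 0.1736]
orientation: [0.0, 0.999, 0.039, 0.001]
contact_force: [0.8, 1.1, -0.7]
opening: 0.0558
finger_force: 0.0
```

Request:
{"api": "carry_out", "payload": {"series": [0,0,0,0,0,0,0.5,0,0,0,0,0,0,0.5]}}

```text
time_s: 8.07
position: [0.5712, -0.0177, 0.1729]
orientation: [-0.0, 0.999, 0.04, 0.0]
contact_force: [-0.5, -0.1, 0.5]
opening: 0.0471
finger_force: 0.0
```

Run:
```python
from fit import *
o=env.get_obs(); print(o['time_s'],o['position'],2*np.arctan2(o['orientation'][2],o['orientation'][1]))
im,P=shot('wrist','w4.png')
R=np.array([.6651,-.0108,.081]); c,s=np.cos(R[2]),np.sin(R[2])
W=lambda l:np.array([R[0]+(c*l[0]-s*l[1])/1e3,R[1]+(s*l[0]+c*l[1])/1e3,l[2]/1e3])
for l in ([-65,130.5,62],[-65,-130.5,62],[-114.5,28,44],[-114.5,-28,44],[-65,0,62],[-81.5,8,72],[-81.5,-8,72],[-75-40,80+13,36],[-115,67,36],[-115,-67,36],[-115,-93,36]):
    u=np.round(proj(P,W(l))[0]).astype(int); print(l,u); cv2.circle(im,tuple(u),1,(0,0,255),-1)
cv2.imwrite('pics/w4c.png',cv2.resize(im,(800,600)))
```

```text
8.075 [ 0.57123732 -0.0177245   0.17294801] 0.07990429097056673
[-65, 130.5, 62] [108 157]
[-65, -130.5, 62] [413 157]
[-114.5, 28, 44] [230 206]
[-114.5, -28, 44] [290 206]
[-65, 0, 62] [260 156]
[-81.5, 8, 72] [250 178]
[-81.5, -8, 72] [270 178]
[-115, 93, 36] [163 204]
[-115, 67, 36] [190 204]
[-115, -67, 36] [330 204]
[-115, -93, 36] [357 204]
```

View pics/w4c.png

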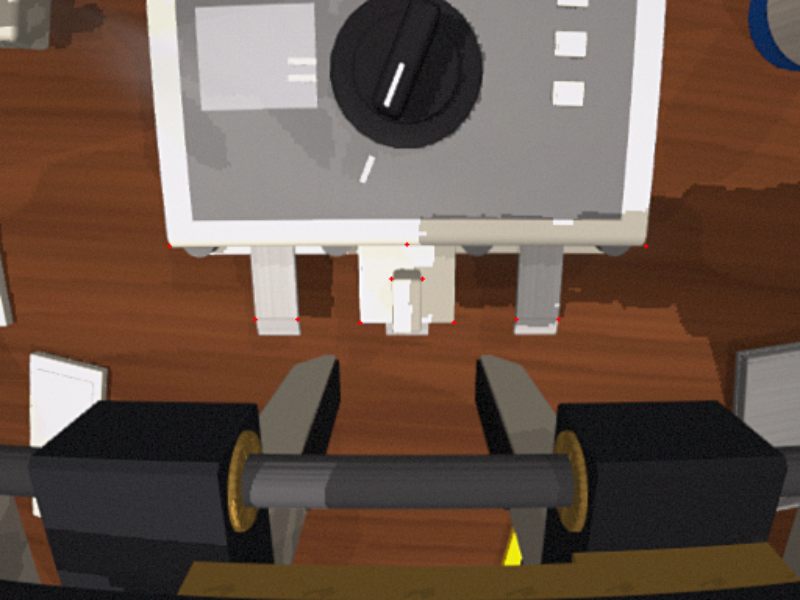

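The overlay of my reader pose sits within a pixel of the real edges. The dial line at (395,85) is collinear with the load tick at (367,169), so the dial stands at load. The fin of the used cassette is at (407,290), right ahead of the fingers. I descend and grip.

Request:
{"api": "carry_out", "payload": {"series": [0,0,0,-2,1,40,0.5,0,0,0,-2,1,80,0.5,0,0,0,-2,1,110,0.5,0,0,0,-2,1,125,0.5,0,0,0,-2,1,125,0.5], "squeeze": 25}}

```text
time_s: 8.75
position: [0.5683, -0.019, 0.0475]
orientation: [-0.0, 0.999, 0.04, -0.001]
contact_force: [0.3, 0.2, 0.2]
opening: 0.0461
finger_force: 0.0
```

Request:
{"api": "carry_out", "payload": {"series": [0,0,0,0,0,0,0,0,0,0,0,0,0,0,0,0,0,0,0,0,0,0,0,0,0,0,0,0], "squeeze": 25}}

```text
time_s: 9.25
position: [0.5689, -0.019, 0.0488]
orientation: [-0.0, 0.999, 0.04, 0.0]
contact_force: [-0.5, 0.2, 1.8]
opening: 0.0157
finger_force: 25.0
```

Request:
{"api": "carry_out", "payload": {"series": [0,0,0,-10,0,0,0,0,0,0,-28,0,0,0,0,0,0,-46,0,0,0,0,0,0,-64,0,0,0,0,0,0,-82,0,0,0]}}

```text
time_s: 9.88
position: [0.4867, -0.0257, 0.0486]
orientation: [-0.0, 0.999, 0.04, 0.001]
contact_force: [0.8, 0.5, -0.0]
opening: 0.0155
finger_force: 25.0
```

Request:
{"api": "carry_out", "payload": {"series": [0,0,0,-12,0,0,0,0,0,0,-12,0,0,0,0,0,0,-16,0,-20,0,0,0,0,-16,0,-60,0,0,0,0,-16,0,-100,0]}}

```text
time_s: 10.5
position: [0.4703, -0.0269, 0.1487]
orientation: [-0.0, 0.999, 0.04, -0.001]
contact_force: [0.1, -0.1, -0.6]
opening: 0.0156
finger_force: 25.0
```

Run:
```python
from fit import *
o=env.get_obs(); print(o['time_s'],o['position'],o['opening'],o['finger_force'])
T=np.array([.4838,-.3417,.2286]); c,s=np.cos(T[2]),np.sin(T[2])
for y in(.035,-.035):
    p=T[:2]+[c*-.042-s*y,s*-.042+c*y]; print(p,rel([*p,.12],T[2]))
```

```text
10.5 [ 0.47032238 -0.02694525  0.14866098] 0.01557758491924762 24.996184408664703
[ 0.43496115 -0.31712833] (array([-0.0005,  0.0023, -0.1487]), array([-58.3, 286.4,  28.7]))
[ 0.45082414 -0.38530726] (array([-0.0005,  0.0023, -0.1487]), array([-48. , 355.7,  28.6]))
```

Request:
{"api": "carry_out", "payload": {"series": [0,0,-0.03,-12,58,0,0,0,0,-0.06,-23,115,0,0,0,0,-0.09,-35,172,0,0,0,0,-0.12,-46,229,0,0,0,0,-0.149,-58,286,0,0]}}

```text
time_s: 11.12
position: [0.4354, -0.3183, 0.1477]
orientation: [-0.001, 0.993, 0.115, -0.0]
contact_force: [1.2, 0.0, -1.0]
opening: 0.0158
finger_force: 25.0
```

Request:
{"api": "carry_out", "payload": {"series": [0,0,0,0,0,0,0,0,0,0,0,0,0,0]}}

```text
time_s: 11.38
position: [0.4356, -0.3158, 0.1475]
orientation: [-0.001, 0.993, 0.114, -0.0]
contact_force: [-0.1, 0.6, -0.3]
opening: 0.0161
finger_force: 25.0
```

Run:
```python
from fit import *
o=env.get_obs(); print(o['time_s'],o['position'],2*np.arctan2(o['orientation'][2],o['orientation'][1]),o['opening'],o['finger_force'])
im,P=shot('wrist','w5.png')
R=np.array([.4838,-.3417,.2286]); c,s=np.cos(R[2]),np.sin(R[2])
W=lambda l:np.array([R[0]+(c*l[0]-s*l[1])/1e3,R[1]+(s*l[0]+c*l[1])/1e3,l[2]/1e3])
for l in ([69,72,14],[69,-72,14],[-69,-72,14],[-69,72,14],[65,0,14],[-65,0,14]):
    u=np.round(proj(P,W(l))[0]).astype(int); print(l,u); cv2.circle(im,tuple(u),1,(0,0,255),-1)
cv2.imwrite('pics/w5c.png',cv2.resize(im,(800,600)))
```

```text
11.375 [ 0.43559208 -0.31582634  0.14749883] 0.22863911245338736 0.016052704438499658 24.99611109495163
[69, 72, 14] [218  58]
[69, -72, 14] [385  59]
[-69, -72, 14] [373 211]
[-69, 72, 14] [222 212]
[65, 0, 14] [302  63]
[-65, 0, 14] [298 208]
```

View pics/w5c.png

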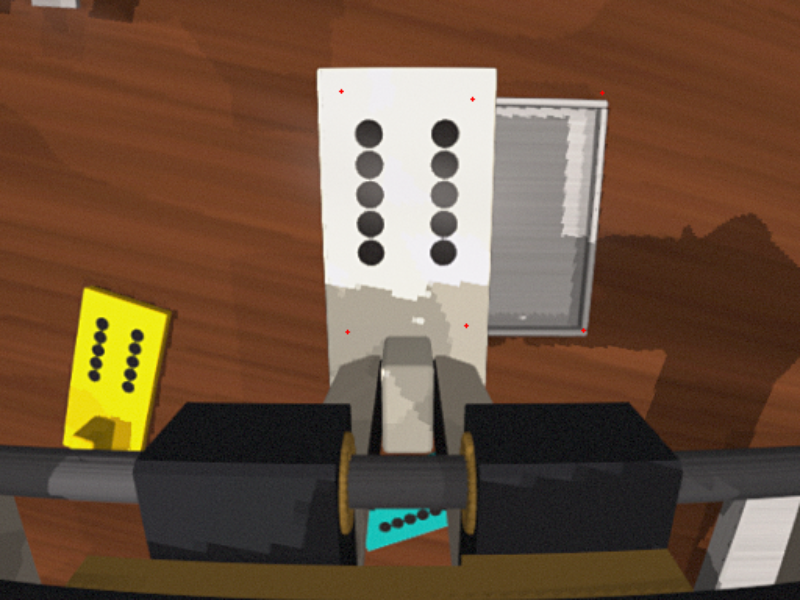

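The used cassette hangs level and square in the grip. The tray's right-hand corners show at (607,101) and (587,335), a few mm from my estimate, so I refit.

Run:
```python
from fit import *
P=env.camera_params('wrist'); k=lambda a:(np.array(a)+.5)*.64-.5
T,e=fit(P,k([[607,101],[587,335]]),[[69,-72,14],[-69,-72,14]],[.48,-.34,.22]); print(T,e)
T2=(T+[.4838,-.3417,.2286])/2
for t in (T,T2):
    c,s=np.cos(t[2]),np.sin(t[2]); y=.035
    p=t[:2]+[c*-.042-s*y,s*-.042+c*y]; print(p,rel([*p,.0155],t[2]))
```

```text
[ 0.4816 -0.3446  0.231 ] [[0.0, -0.6], [0.0, 0.8]]
[ 0.43270232 -0.32014562] (array([-0.0022,  0.0003, -0.0002]), array([ -4.5,   4.7, 132.2]))
[ 0.4338317  -0.31863696] (array([-0.0022,  0.0003,  0.001 ]), array([ -3. ,   3.5, 132.2]))
```

Request:
{"api": "carry_out", "payload": {"series": [0,0,0,-4,4.5,0,0,0,0,0,-4,4.5,50,0,0,0,0,-4,4.5,95,0,0,0,0,-4,4.5,108,0,0,0,0,-4,4.5,108,0]}}

```text
time_s: 12.05
position: [0.4333, -0.3214, 0.0401]
orientation: [-0.0, 0.993, 0.115, -0.0]
contact_force: [-0.6, -0.3, -0.1]
opening: 0.0161
finger_force: 2.5
```

Request:
{"api": "carry_out", "payload": {"series": [0,0,0,0,0,8,0,0,0,0,0,0,15,0,0,0,0,0,0,19,0,0,0,0,0,0,22,0,0,0,0,0,0,22,0]}}

```text
time_s: 12.68
position: [0.4329, -0.3219, 0.018]
orientation: [-0.0, 0.993, 0.114, -0.0]
contact_force: [-0.5, 0.1, -0.8]
opening: 0.016
finger_force: 25.0
```

Request:
{"api": "carry_out", "payload": {"series": [0,0,0,0,0,1,0.3,0,0,0,0,0,1,0.3,0,0,0,0,0,1,0.3,0,0,0,0,0,-30,0.3,0,0,0,0,0,-80,0.3]}}

```text
time_s: 13.3
position: [0.4319, -0.3212, 0.0978]
orientation: [-0.001, 0.993, 0.114, -0.002]
contact_force: [0.0, -0.2, -0.1]
opening: 0.0279
finger_force: 0.0
```

Request:
{"api": "carry_out", "payload": {"series": [0,0,0,-20,0,-50,0.5,0,0,0,-20,0,-90,0.5,0,0,0,-20,0,-90,0.5,0,0,0,-20,0,-90,0.5]}}

```text
time_s: 13.8
position: [0.4129, -0.3261, 0.1876]
orientation: [-0.0, 0.993, 0.114, -0.0]
contact_force: [-0.3, 0.2, 0.4]
opening: 0.0463
finger_force: 0.0
```

Run:
```python
from fit import *
o=env.get_obs(); print(o['time_s'],o['position'])
im,P=shot('wrist','w6.png')
cv2.imwrite('pics/w6c.png',cv2.resize(im[:270],(800,422)))
```

```text
13.8 [ 0.41294382 -0.32610828  0.18761098]
```

View pics/w6c.png

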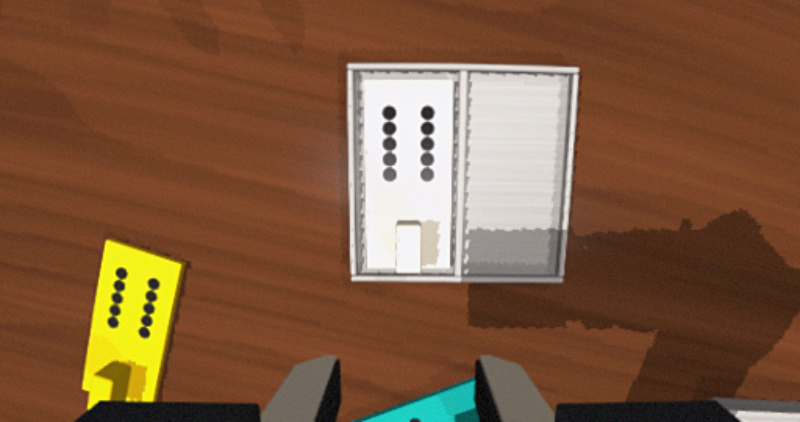

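The used cassette lies flat in the left compartment, covering (363..452, 75..272) inside the walls. On to the fresh ones.

Request:
{"api": "carry_out", "payload": {"series": [0,0,0.05,29,-50,-6,0.5,0,0,0.1,59,-100,-12,0.5,0,0,0.15,88,-150,-19,0.5,0,0,0.2,118,-200,-26,0.5,0,0,0.2286,147,-249,-32,0.5]}}

```text
time_s: 14.48
position: [0.4999, -0.0486, 0.2189]
orientation: [-0.0, 1.0, -0.0, -0.001]
contact_force: [0.9, -1.1, -0.0]
opening: 0.0466
finger_force: 0.0
```

Request:
{"api": "carry_out", "payload": {"series": [0,0,0,-8,-50,-12,0.5,0,0,0,-16,-100,-24,0.5,0,0,0,-24,-150,-36,0.5,0,0,0,-32,-200,-48,0.5,0,0,0,-40,-250,-60,0.5]}}

```text
time_s: 15.1
position: [0.4591, 0.2007, 0.2789]
orientation: [0.001, 1.0, 0.0, -0.002]
contact_force: [0.5, -0.1, 0.6]
opening: 0.0466
finger_force: 0.0
```

Request:
{"api": "carry_out", "payload": {"series": [0,0,0,-15,-45,-20,0.5,0,0,0,-15,-50,-20,0.5,0,0,0,-15,-50,-20,0.5,0,0,0,-15,-50,-20,0.5,0,0,0,-15,-50,-20,0.5]}}

```text
time_s: 15.72
position: [0.4455, 0.2478, 0.2995]
orientation: [0.001, 1.0, -0.001, -0.0]
contact_force: [-0.1, 0.2, -0.1]
opening: 0.0462
finger_force: 0.0
```

Run:
```python
from fit import *
o=env.get_obs(); print(o['time_s'],o['position'],o['joint_positions'].round(2))
im,P=shot('wrist','w7.png')
W=lambda R,l:np.array([R[0]+(np.cos(R[2])*l[0]-np.sin(R[2])*l[1])/1e3,R[1]+(np.sin(R[2])*l[0]+np.cos(R[2])*l[1])/1e3,l[2]/1e3])
for R in([.5696,.2963,.0635],[.4304,.2296,-.146],[.431,.3663,-.013]):
  for l in cas():
    u=np.round(proj(P,W(R,l))[0]).astype(int); cv2.circle(im,tuple(u),1,(0,0,255),-1)
cv2.imwrite('pics/w7c.png',cv2.resize(im,(800,600)))
```

```text
15.725 [0.44553604 0.24776682 0.29954827] [-0.3   0.34 -0.35  1.69  0.13  1.14 -2.26]
```

View pics/w7c.png

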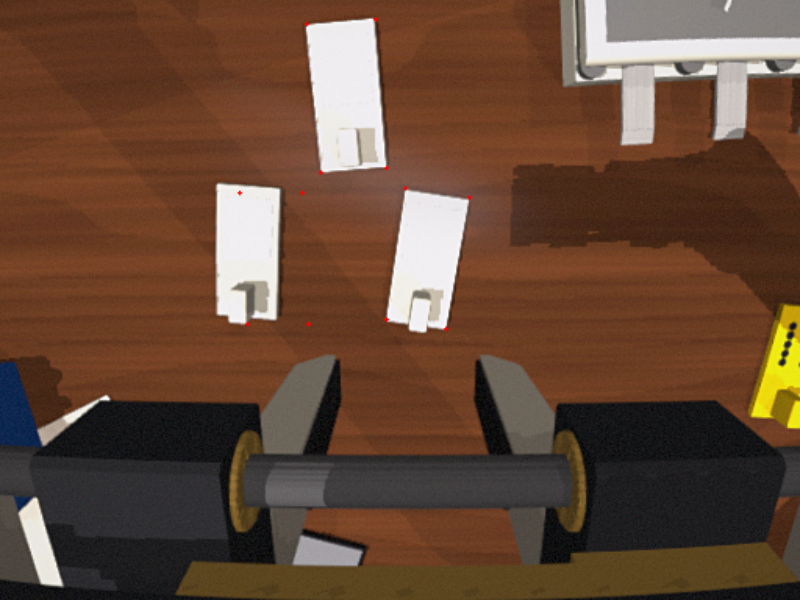

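A and C sit exactly where estimated. The left cassette B was knocked aside, and its corners are now at (217,184), (280,188) and (277,321). I refit B and plan A.

Run:
```python
from fit import *
P=env.camera_params('wrist'); k=lambda a:(np.array(a)+.5)*.64-.5
print('B',*fit(P,k([[217,184],[280,188],[277,321],[217,317]]),cas(),[.43,.39,0]))
print('A',*fit(P,k([[405,189],[469,198],[445,328],[387,319]]),cas(),[.43,.23,0]))
print('C',*fit(P,k([[307,24],[376,19],[386,167],[322,172]]),cas(),[.57,.29,0]))
A=[.4304,.2296,-.146]
print(rel([A[0]-.042*np.cos(A[2]),A[1]-.042*np.sin(A[2]),.0115],A[2]))
R=np.array([.6651,-.0108,.081]); c,s=np.cos(R[2]),np.sin(R[2])
for y in(80,0,-80):
    for x in(-186,-96.5): print(y,x,(R[:2]+np.array([c*x-s*y,s*x+c*y])/1e3).round(4))
```

```text
B [ 0.4367  0.3905 -0.088 ] [[-0.2, 0.3], [-0.0, 0.8], [-0.1, -0.4], [0.3, -1.0]]
A [ 0.4304  0.2298 -0.1507] [[0.1, -0.4], [-0.1, 0.1], [0.6, -0.0], [-0.6, 0.3]]
C [0.5699 0.2962 0.0632] [[0.3, 0.1], [-0.2, -0.3], [0.2, 0.2], [-0.3, 0.0]]
(array([0.0009, 0.0006, 0.1439]), array([-56.4,  12.2, 288.3]))
80 -186 [0.4732 0.0539]
80 -96.5 [0.5624 0.0611]
0 -186 [ 0.4797 -0.0258]
0 -96.5 [ 0.5689 -0.0186]
-80 -186 [ 0.4862 -0.1056]
-80 -96.5 [ 0.5754 -0.0983]
```

Request:
{"api": "carry_out", "payload": {"series": [0,0,0.05,-19,4,50,0.5,0,0,0.1,-38,8,100,0.5,0,0,0.147,-56,12,150,0.5,0,0,0.147,-56,12,200,0.5,0,0,0.147,-56,12,240,0.5]}}

```text
time_s: 16.4
position: [0.3891, 0.2367, 0.0587]
orientation: [0.0, 0.997, -0.074, -0.0]
contact_force: [0.7, -0.0, -0.0]
opening: 0.0466
finger_force: 0.0
```

Request:
{"api": "carry_out", "payload": {"series": [0,0,0,0,0,15,0.5,0,0,0,0,0,32,0.5,0,0,0,0,0,48,0.5,0,0,0,0,0,48,0.5]}}

```text
time_s: 16.9
position: [0.3889, 0.2367, 0.0114]
orientation: [0.001, 0.997, -0.074, -0.001]
contact_force: [-0.0, -0.1, -0.1]
opening: 0.0468
finger_force: 0.0
```

Request:
{"api": "carry_out", "payload": {"series": [0,0,0,0,0,0,0,0,0,0,0,0,0,0,0,0,0,0,0,0,0,0,0,0,0,0,0,0], "squeeze": 25}}

```text
time_s: 17.4
position: [0.3893, 0.2374, 0.0126]
orientation: [-0.0, 0.997, -0.073, 0.0]
contact_force: [-0.5, 0.0, 3.3]
opening: 0.0156
finger_force: 25.0
```

Request:
{"api": "carry_out", "payload": {"series": [0,0,0,0,0,-30,0,0,0,0,0,0,-80,0,0,0,-0.08,25,50,-110,0,0,0,-0.16,50,100,-110,0,0,0,-0.228,75,155,-110,0]}}

```text
time_s: 18.02
position: [0.4414, 0.0718, 0.1229]
orientation: [-0.0, 0.999, 0.042, 0.001]
contact_force: [0.4, 0.1, -0.4]
opening: 0.0157
finger_force: 25.0
```

Run:
```python
from fit import *
o=env.get_obs(); print(o['time_s'],o['position'],o['finger_force'])
print(rel([.4862,-.1056,.0485],.081))
```

```text
18.025 [0.44144877 0.07183639 0.12290152] 24.984912872314453
(array([-0.0003, -0.0021,  0.0039]), array([ 29.4, 180.6,  74.4]))
```

Request:
{"api": "carry_out", "payload": {"series": [0,0,0,10,50,0,0,0,0,0,20,105,0,0,0,0,0,29,155,10,0,0,0,0.003,29,180,30,0,0,0,0.003,29,181,60,0]}}

```text
time_s: 18.65
position: [0.4847, -0.1086, 0.0618]
orientation: [0.001, 0.999, 0.036, 0.001]
contact_force: [0.2, 0.8, -0.6]
opening: 0.0161
finger_force: 25.0
```

Request:
{"api": "carry_out", "payload": {"series": [0,0,0,0,0,6,0,0,0,0,0,0,13,0,0,0,0,0,0,13,0,0,0,0,0,0,13,0]}}

```text
time_s: 19.15
position: [0.4848, -0.1047, 0.0499]
orientation: [0.0, 0.999, 0.039, 0.001]
contact_force: [0.2, 0.3, -0.6]
opening: 0.0155
finger_force: 25.0
```

Run:
```python
from fit import *
o=env.get_obs(); print(o['time_s'],o['position'],o['finger_force'],o['contact_force'])
print(rel([.4862,-.1056,.0496],.081),rel([.5754,-.0983,.0496],.081))
im,P=shot('wrist','w8.png')
cv2.imwrite('pics/w8c.png',cv2.resize(im[:250,130:480],(800,571)))
```

```text
19.15 [ 0.48479659 -0.10465485  0.04987289] 24.98167097568512 [ 0.16855191  0.31372625 -0.61117972]
(array([ 0.0003, -0.0014, -0.002 ]), array([1.3, 1.1, 0.3])) (array([ 0.0003, -0.0014, -0.002 ]), array([90.8,  0.8,  0.4]))
```

View pics/w8c.png

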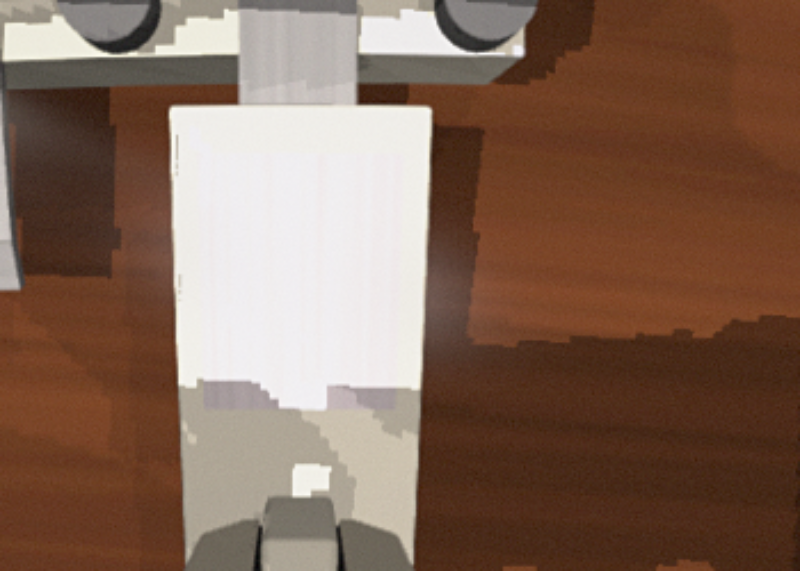

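The cassette (170..432, centre 301) lines up with the rail (240..358, centre 299). I slide it in.

Request:
{"api": "carry_out", "payload": {"series": [0,0,0,14,0.5,0,0,0,0,0,28,0.8,0,0,0,0,0,42,0.8,0,0,0,0,0,56,0.8,0,0,0,0,0,70,0.8,0,0]}}

```text
time_s: 19.82
position: [0.5554, -0.1, 0.0491]
orientation: [-0.0, 0.999, 0.039, 0.0]
contact_force: [0.1, -0.5, 0.1]
opening: 0.0158
finger_force: 25.0
```

Request:
{"api": "carry_out", "payload": {"series": [0,0,0,10,0,0,0,0,0,0,16,0,0,0,0,0,0,20,0,0,0,0,0,0,23,0,0,0,0,0,0,23,0,0,0]}}

```text
time_s: 20.45
position: [0.577, -0.0985, 0.0492]
orientation: [-0.0, 0.999, 0.039, -0.0]
contact_force: [-0.0, 0.1, -0.4]
opening: 0.0157
finger_force: 25.0
```

Request:
{"api": "carry_out", "payload": {"series": [0,0,0,1.5,0,0,0,0,0,0,3,0,0,0,0,0,0,3,0,0,0]}}

```text
time_s: 20.82
position: [0.5776, -0.0988, 0.0489]
orientation: [0.0, 0.999, 0.039, -0.003]
contact_force: [-4.9, -0.3, 2.4]
opening: 0.0161
finger_force: 25.0
```

Request:
{"api": "carry_out", "payload": {"series": [0,0,0,1,0,0,0,0,0,0,2,0,0,0,0,0,0,2,0,0,0]}}

```text
time_s: 21.2
position: [0.5777, -0.099, 0.0487]
orientation: [0.001, 0.999, 0.039, -0.005]
contact_force: [-8.5, -1.1, 3.9]
opening: 0.016
finger_force: 25.0
```

Stop felt (8.5 N), so it is home. I release, lift, and go for C.

Request:
{"api": "carry_out", "payload": {"series": [0,0,0,0,0,0,0.4,0,0,0,0,0,0,0.4,0,0,0,0,0,0,0.4,0,0,0,0,0,-40,0.4,0,0,0,0,0,-100,0.5]}}

```text
time_s: 21.82
position: [0.581, -0.098, 0.1486]
orientation: [-0.001, 0.999, 0.039, -0.002]
contact_force: [1.7, 0.2, 0.1]
opening: 0.043
finger_force: 0.0
```

Request:
{"api": "carry_out", "payload": {"series": [0,0,0,-10,-50,-10,0.5,0,0,0,-20,-100,-20,0.5,0,0,0,-20,-150,-20,0.5,0,0,0,-20,-200,-20,0.5,0,0,0,-20,-250,-20,0.5]}}

```text
time_s: 22.45
position: [0.5427, 0.1513, 0.1695]
orientation: [-0.0, 0.999, 0.039, 0.001]
contact_force: [0.0, 0.6, -0.6]
opening: 0.0467
finger_force: 0.0
```

Run:
```python
from fit import *
o=env.get_obs(); print(o['time_s'],o['position'])
im,P=shot('wrist','w9.png')
for n in('fresh1',): print([(np.round(d['point'],3),d['confidence']) for d in env.look_for('wrist',n)])
C=[.5699,.2962,.0632]
print(rel([C[0]-.042*np.cos(C[2]),C[1]-.042*np.sin(C[2]),.0115],C[2]))
W=lambda R,l:np.array([R[0]+(np.cos(R[2])*l[0]-np.sin(R[2])*l[1])/1e3,R[1]+(np.sin(R[2])*l[0]+np.cos(R[2])*l[1])/1e3,l[2]/1e3])
for R in(C,[.4367,.3905,-.088]):
  print([np.round(proj(P,W(R,l))[0]).astype(int).tolist() for l in cas()])
m=env.cut_out('wrist','fresh1')
for d in m:
  y,x=np.where(d['mask']); print(d['confidence'],x.min(),x.max(),y.min(),y.max(),len(x))
```

```text
22.45 [0.54270387 0.15131432 0.16950519]
[(array([0.576, 0.296, 0.009]), 0.8), (array([0.458, 0.386, 0.013]), 0.72), (array([ 0.576, -0.076,  0.042]), 0.68)]
(array([-0.0068, -0.0016,  0.0271]), array([  -1.1, -134.5,  159.4]))
[[84, 78], [140, 77], [148, 198], [96, 197]]
[[16, 199], [64, 207], [66, 302], [22, 293]]
0.87 491 511 142 190 842
0.64 84 150 76 201 6807
0.55 16 68 196 286 3570
```

Request:
{"api": "carry_out", "payload": {"series": [0,0,0.018,-1,-45,0,0.5,0,0,0.018,-1,-90,30,0.5,0,0,0.018,-1,-134,60,0.5,0,0,0.018,-1,-134.5,100,0.5,0,0,0.018,-1,-134.5,130,0.5]}}

```text
time_s: 23.22
position: [0.5313, 0.2822, 0.0374]
orientation: [0.001, 1.0, 0.03, -0.0]
contact_force: [0.1, 0.1, -0.5]
opening: 0.0466
finger_force: 0.0
```

Request:
{"api": "carry_out", "payload": {"series": [0,0,0,0,0,15,0.5,0,0,0,0,0,28,0.5,0,0,0,0,0,28,0.5]}}

```text
time_s: 23.6
position: [0.5312, 0.283, 0.0109]
orientation: [0.0, 1.0, 0.03, -0.0]
contact_force: [0.9, 0.1, 1.0]
opening: 0.0465
finger_force: 0.0
```

Run:
```python
from fit import *
C=[.5699,.2962,.0632]
print(env.get_obs()['position'],rel([C[0]-.042*np.cos(C[2]),C[1]-.042*np.sin(C[2]),.0115],C[2]))
```

```text
[0.53119549 0.28299968 0.01093566] (array([ 0.0004,  0.0003, -0.0038]), array([ -2.6, -10.7,  -0.6]))
```

Request:
{"api": "carry_out", "payload": {"series": [0,0,0,-2.5,-5,-1,0.5,0,0,0,-2.5,-10.5,-1,0.5,0,0,0,-2.5,-10.5,-1,0.5,0,0,0,-2.5,-10.5,-1,0.5]}}

```text
time_s: 24.1
position: [0.528, 0.294, 0.0125]
orientation: [-0.0, 1.0, 0.03, 0.0]
contact_force: [0.4, -0.3, 0.2]
opening: 0.0462
finger_force: 0.0
```

Request:
{"api": "carry_out", "payload": {"series": [0,0,0,0,0,0,0,0,0,0,0,0,0,0,0,0,0,0,0,0,0,0,0,0,0,0,0,0], "squeeze": 25}}

```text
time_s: 24.6
position: [0.5279, 0.2939, 0.0122]
orientation: [-0.0, 1.0, 0.03, -0.0]
contact_force: [0.2, -0.7, 0.3]
opening: 0.0162
finger_force: 24.9
```

Request:
{"api": "carry_out", "payload": {"series": [0,0,0,0,0,-30,0,0,0,0,0,0,-80,0,0,0,0,-10,0,-110,0,0,0,-0.01,-50,20,-110,0,0,0,-0.018,-60,75,-110,0]}}

```text
time_s: 25.22
position: [0.4697, 0.2185, 0.123]
orientation: [-0.002, 0.999, 0.044, 0.0]
contact_force: [1.9, -1.0, -0.7]
opening: 0.016
finger_force: 24.9
```

Run:
```python
from fit import *
o=env.get_obs(); print(o['time_s'],o['position'],o['finger_force'])
print(rel([.4797,-.0258,.0600],.081))
```

```text
25.225 [0.46973231 0.21845823 0.12300469] 24.88356202840805
(array([-0.003 , -0.0002,  0.0061]), array([-11.3, 244.4,  62.3]))
```

Request:
{"api": "carry_out", "payload": {"series": [0,0,0.004,-11,50,0,0,0,0,0.004,-11,100,0,0,0,0,0.004,-11,150,0,0,0,0,0.004,-11,200,0,0,0,0,0.004,-11,244,0,0]}}

```text
time_s: 25.85
position: [0.4805, -0.0308, 0.1222]
orientation: [0.0, 0.999, 0.037, 0.0]
contact_force: [0.3, -0.7, -1.0]
opening: 0.0159
finger_force: 24.9
```

Request:
{"api": "carry_out", "payload": {"series": [0,0,0,0,0,25,0,0,0,0,0,0,50,0,0,0,0,0,0,60,0,0,0,0,0,0,60,0]}}

```text
time_s: 26.35
position: [0.4804, -0.0284, 0.0619]
orientation: [-0.0, 0.999, 0.037, -0.001]
contact_force: [0.5, -0.7, 0.1]
opening: 0.0159
finger_force: 24.9
```

Run:
```python
from fit import *
o=env.get_obs(); print(o['time_s'],o['position'],o['finger_force'])
print(rel([.4797,-.0258,.0492],.081),rel([.5689,-.0186,.0492],.081))
```

```text
26.35 [ 0.48035066 -0.0284467   0.06188917] 24.881584346294403
(array([-0.0002,  0.0011, -0.0062]), array([-0.4, -2.7, 12.7])) (array([-0.0002,  0.0011, -0.0062]), array([89.1, -3.2, 12.6]))
```

Request:
{"api": "carry_out", "payload": {"series": [0,0,-0.006,0,-2.7,6,0,0,0,-0.006,0,-2.7,12.5,0,0,0,-0.006,0,-2.7,12.5,0,0,0,-0.006,0,-2.7,12.5,0]}}

```text
time_s: 26.85
position: [0.4805, -0.026, 0.0498]
orientation: [0.0, 0.999, 0.04, 0.0]
contact_force: [0.0, 0.8, -0.5]
opening: 0.0155
finger_force: 24.9
```

Run:
```python
from fit import *
print(rel([.5689,-.0186,.0492],.081))
im,P=shot('wrist','w10.png')
```

```text
(array([ 0.    , -0.0003, -0.0008]), array([88.7, -0.3,  0.6]))
```

Request:
{"api": "carry_out", "payload": {"series": [0,0,0,14,0,0,0,0,0,0,28,0,0,0,0,0,0,42,0,0,0,0,0,0,56,0,0,0,0,0,0,70,0,0,0]}}

```text
time_s: 27.52
position: [0.5519, -0.0203, 0.0498]
orientation: [-0.0, 0.999, 0.04, 0.001]
contact_force: [-0.1, -1.2, -1.2]
opening: 0.0158
finger_force: 24.9
```

Request:
{"api": "carry_out", "payload": {"series": [0,0,0,10,0,0,0,0,0,0,16,0,0,0,0,0,0,20,0,0,0,0,0,0,22,0,0,0,0,0,0,22,0,0,0]}}

```text
time_s: 28.15
position: [0.5691, -0.0187, 0.049]
orientation: [0.0, 0.999, 0.04, -0.003]
contact_force: [-5.5, -0.2, 1.3]
opening: 0.0159
finger_force: 24.9
```

Request:
{"api": "carry_out", "payload": {"series": [0,0,0,1,0,0,0,0,0,0,2,0,0,0,0,0,0,2,0,0,0]}}

```text
time_s: 28.52
position: [0.5692, -0.0186, 0.0488]
orientation: [0.0, 0.999, 0.04, -0.005]
contact_force: [-8.6, -0.4, 3.1]
opening: 0.0156
finger_force: 25.0
```

Stop felt again, at the predicted spot. I release, lift and move toward B.

Request:
{"api": "carry_out", "payload": {"series": [0,0,0,0,0,0,0.4,0,0,0,0,0,0,0.4,0,0,0,0,0,0,0.4,0,0,0,0,0,-40,0.4,0,0,0,0,0,-100,0.5]}}

```text
time_s: 29.15
position: [0.5733, -0.0188, 0.1493]
orientation: [-0.0, 0.999, 0.04, -0.002]
contact_force: [1.5, -0.8, -0.0]
opening: 0.0432
finger_force: 0.0
```

Request:
{"api": "carry_out", "payload": {"series": [0,0,0,-15,-50,-10,0.5,0,0,0,-30,-105,-20,0.5,0,0,0,-50,-160,-30,0.5,0,0,0,-70,-215,-40,0.5,0,0,0,-90,-270,-50,0.5]}}

```text
time_s: 29.78
position: [0.4624, 0.2453, 0.2004]
orientation: [-0.0, 0.999, 0.04, 0.001]
contact_force: [1.0, 0.2, -0.1]
opening: 0.0465
finger_force: 0.0
```

Request:
{"api": "carry_out", "payload": {"series": [0,0,0.06,-15,-45,0,0.5,0,0,0.12,-30,-90,0,0.5,0,0,0.16,-30,-90,0,0.5,0,0,0.16,-30,-90,0,0.5]}}

```text
time_s: 30.28
position: [0.4261, 0.3303, 0.1997]
orientation: [0.0, 0.999, -0.04, 0.0]
contact_force: [0.9, -0.2, 0.5]
opening: 0.0468
finger_force: 0.0
```

Run:
```python
from fit import *
o=env.get_obs(); print(o['time_s'],o['position'])
im,P=shot('wrist','w11.png')
B=[.4367,.3905,-.088]
W=lambda R,l:np.array([R[0]+(np.cos(R[2])*l[0]-np.sin(R[2])*l[1])/1e3,R[1]+(np.sin(R[2])*l[0]+np.cos(R[2])*l[1])/1e3,l[2]/1e3])
for l in cas():
    u=np.round(proj(P,W(B,l))[0]).astype(int); print(u); cv2.circle(im,tuple(u),1,(0,0,255),-1)
cv2.imwrite('pics/w11c.png',cv2.resize(im[:300],(800,469)))
print(rel([B[0]-.042*np.cos(B[2]),B[1]-.042*np.sin(B[2]),.0115],B[2]))
```

```text
30.275 [0.4261199  0.33025688 0.19967496]
[176 110]
[228 110]
[230 218]
[181 217]
(array([ 0.001 , -0.0007,  0.0069]), array([-37. , -62.1, 188. ]))
```

View pics/w11c.png

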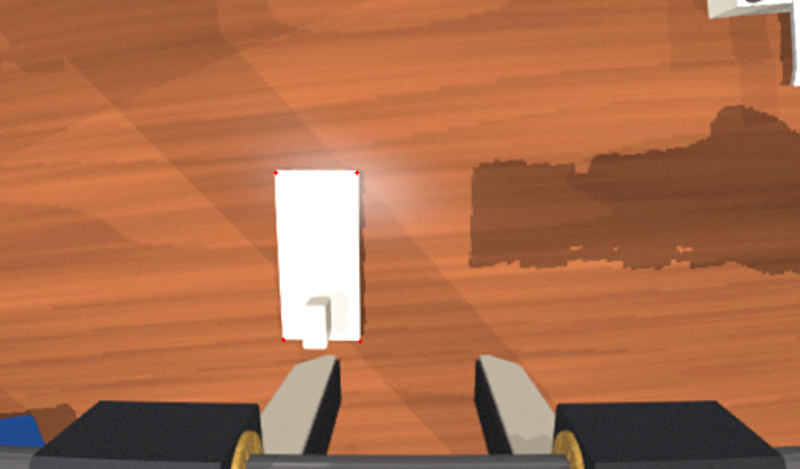

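B's corners match my estimate to the pixel: (276,172), (357,172), (360,341), (283,339). I go and grip it.

Request:
{"api": "carry_out", "payload": {"series": [0,0,0.007,-18,-31,40,0.5,0,0,0.007,-37,-62,80,0.5,0,0,0.007,-37,-62,120,0.5,0,0,0.007,-37,-62,140,0.5,0,0,0.007,-37,-62,140,0.5]}}

```text
time_s: 30.95
position: [0.3942, 0.3932, 0.0582]
orientation: [0.002, 0.999, -0.045, -0.001]
contact_force: [-0.5, 0.3, 1.0]
opening: 0.0465
finger_force: 0.0
```

Run:
```python
from fit import *
B=[.4367,.3905,-.088]
print(env.get_obs()['position'],rel([B[0]-.042*np.cos(B[2]),B[1]-.042*np.sin(B[2]),.0118],B[2]))
```

```text
[0.39424869 0.39317485 0.05819973] (array([ 0.0036,  0.0015, -0.0011]), array([ 0.6, -1.2, 46.4]))
```

Request:
{"api": "carry_out", "payload": {"series": [0,0,0,0,-0.5,20,0.5,0,0,0,0,-1,40,0.5,0,0,0,0,-1,46,0.5,0,0,0,0,-1,46,0.5]}}

```text
time_s: 31.45
position: [0.3946, 0.3964, 0.0144]
orientation: [-0.0, 0.999, -0.044, 0.0]
contact_force: [-0.4, 0.6, 0.2]
opening: 0.0466
finger_force: 0.0
```

Request:
{"api": "carry_out", "payload": {"series": [0,0,0,0,0,0,0,0,0,0,0,0,0,0,0,0,0,0,0,0,0,0,0,0,0,0,0,0], "squeeze": 25}}

```text
time_s: 31.95
position: [0.3939, 0.3966, 0.014]
orientation: [-0.0, 0.999, -0.043, 0.0]
contact_force: [-0.8, -0.7, 1.7]
opening: 0.0158
finger_force: 25.0
```

Request:
{"api": "carry_out", "payload": {"series": [0,0,0,0,0,-30,0,0,0,0,0,0,-80,0,0,0,-0.06,17,50,-110,0,0,0,-0.12,34,100,-110,0,0,0,-0.169,51,155,-110,0]}}

```text
time_s: 32.58
position: [0.4317, 0.2366, 0.1242]
orientation: [-0.0, 0.999, 0.042, 0.001]
contact_force: [1.0, 0.4, -0.2]
opening: 0.0161
finger_force: 25.0
```

Run:
```python
from fit import *
o=env.get_obs(); print(o['time_s'],o['position'],o['finger_force'])
print(rel([.4732,.0539,.0600],.081))
```

```text
32.575 [0.4317066  0.23655075 0.12424487] 24.98298078775406
(array([-0.0006, -0.0016,  0.0039]), array([ 25.7, 185.6,  64.2]))
```

Request:
{"api": "carry_out", "payload": {"series": [0,0,0.003,9,55,0,0,0,0,0.003,18,110,0,0,0,0,0.003,25,165,0,0,0,0,0.003,25,185,25,0,0,0,0.003,25,185,50,0]}}

```text
time_s: 33.2
position: [0.4717, 0.0522, 0.0732]
orientation: [0.001, 0.999, 0.037, 0.0]
contact_force: [-0.1, 0.3, -0.3]
opening: 0.0157
finger_force: 25.0
```

Request:
{"api": "carry_out", "payload": {"series": [0,0,0,0,0,10,0,0,0,0,0,0,14,0,0,0,0,0,0,14,0]}}

```text
time_s: 33.58
position: [0.4715, 0.056, 0.06]
orientation: [-0.0, 0.999, 0.04, 0.0]
contact_force: [0.2, -0.4, 0.1]
opening: 0.0158
finger_force: 25.0
```

Run:
```python
from fit import *
o=env.get_obs(); print(o['time_s'],o['position'],o['finger_force'])
print(rel([.4732,.0539,.0508],.081),rel([.5624,.0611,.0508],.081))
```

```text
33.575 [0.47154042 0.05600642 0.06001757] 24.981105029582977
(array([-0.0003, -0.0007, -0.0007]), array([1.5, 2.2, 9.2])) (array([-0.0003, -0.0007, -0.0007]), array([91. ,  2.2,  9.3]))
```

Request:
{"api": "carry_out", "payload": {"series": [0,0,0,0,2,5,0,0,0,0,0,2,9,0,0,0,0,0,2,9,0,0,0,0,0,2,9,0]}}

```text
time_s: 34.08
position: [0.4715, 0.0534, 0.0507]
orientation: [-0.0, 0.999, 0.04, 0.0]
contact_force: [0.6, 0.0, -0.0]
opening: 0.0157
finger_force: 25.0
```

Run:
```python
from fit import *
print(rel([.5624,.0611,.0508],.081))
```

```text
(array([-0.0001, -0.0001, -0.0017]), array([91.3, -0.5, -0.1]))
```

Request:
{"api": "carry_out", "payload": {"series": [0,0,-0.002,14,-0.3,0,0,0,0,-0.002,28,-0.5,0,0,0,0,-0.002,42,-0.5,0,0,0,0,-0.002,56,-0.5,0,0,0,0,-0.002,70,-0.5,0,0]}}

```text
time_s: 34.7
position: [0.5416, 0.0594, 0.0507]
orientation: [-0.0, 0.999, 0.041, 0.0]
contact_force: [0.5, -0.7, -0.9]
opening: 0.0159
finger_force: 25.0
```

Request:
{"api": "carry_out", "payload": {"series": [0,0,0,10,0,0,0,0,0,0,16,0,0,0,0,0,0,20,0,0,0,0,0,0,22,0,0,0,0,0,0,22,0,0,0]}}

```text
time_s: 35.33
position: [0.561, 0.0608, 0.0503]
orientation: [0.001, 0.999, 0.041, -0.002]
contact_force: [-4.6, 0.1, 0.9]
opening: 0.0158
finger_force: 25.0
```

Request:
{"api": "carry_out", "payload": {"series": [0,0,0,1.5,0,0,0,0,0,0,3,0,0,0,0,0,0,3,0,0,0]}}

```text
time_s: 35.7
position: [0.5611, 0.0605, 0.05]
orientation: [0.001, 0.999, 0.041, -0.005]
contact_force: [-9.8, -1.6, 5.3]
opening: 0.0161
finger_force: 25.0
```

Request:
{"api": "carry_out", "payload": {"series": [0,0,0,0,0,0,0.4,0,0,0,0,0,0,0.4,0,0,0,0,0,0,0.4,0,0,0,0,0,-40,0.4,0,0,0,0,0,-100,0.5]}}

```text
time_s: 36.33
position: [0.5653, 0.0611, 0.1503]
orientation: [0.0, 0.999, 0.041, -0.002]
contact_force: [0.7, 0.1, -0.1]
opening: 0.0433
finger_force: 0.0
```

Request:
{"api": "carry_out", "payload": {"series": [0,0,0,0,40,-25,0.5,0,0,0,0,79,-50,0.5,0,0,0,0,79,-50,0.5,0,0,0,0,79,-50,0.5]}}

```text
time_s: 36.83
position: [0.5723, -0.0164, 0.2004]
orientation: [-0.001, 0.999, 0.041, -0.0]
contact_force: [-0.0, 0.3, -0.4]
opening: 0.0463
finger_force: 0.0
```

Run:
```python
from fit import *
o=env.get_obs(); print(o['time_s'],o['position'],o['joint_positions'].round(2))
im,P=shot('wrist','w12.png')
R=np.array([.6651,-.0108,.081]); c,s=np.cos(R[2]),np.sin(R[2])
W=lambda l:np.array([R[0]+(c*l[0]-s*l[1])/1e3,R[1]+(s*l[0]+c*l[1])/1e3,l[2]/1e3])
for y in(80,0,-80):
  for l in ([-114.5,y+28,44],[-114.5,y-28,44]):
    u=np.round(proj(P,W(l))[0]).astype(int); cv2.circle(im,tuple(u),1,(0,0,255),-1)
cv2.imwrite('pics/w12c.png',cv2.resize(im[:240,90:430],(800,565)))
a=W([22,0,83]); print(a,rel(a,R[2]-.4+np.pi),rel(a,R[2]-.4))
```

```text
36.825 [ 0.57228174 -0.01642105  0.20037256] [ 0.28  0.55 -0.45  1.67  0.27  0.99 -1.76]
[ 0.68702787 -0.00901995  0.083     ] (array([-1.7000e-03, -1.6000e-03, -2.7393e+00]), array([115.3,   3.1, 116.9])) (array([-0.0012,  0.0012,  0.4023]), array([115.3,   3.1, 116.9]))
```

View pics/w12c.png

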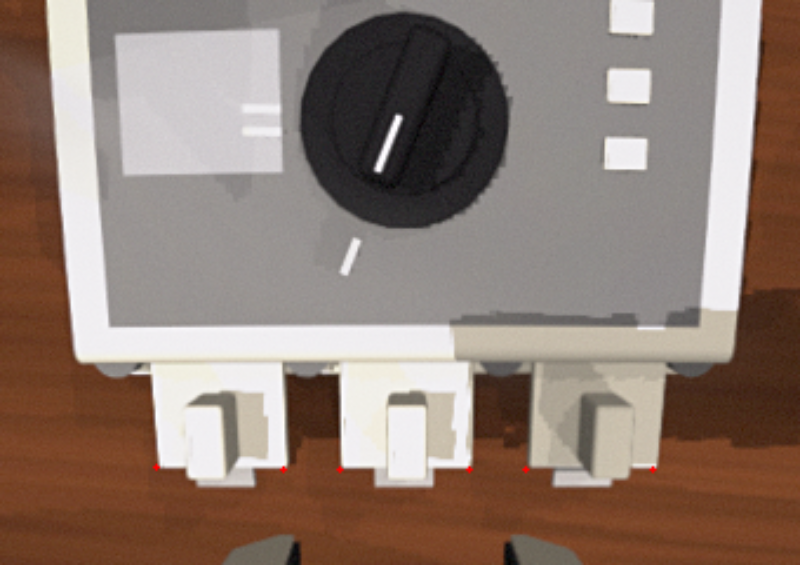

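All three fresh cassettes sit home: their rear edges are on the red marks at rows 468. The dial still points at the one tick. For the run turn I flip the tool by half a turn so the last joint stays in range.

Request:
{"api": "carry_out", "payload": {"series": [0,0,-0.18,25,1,0,0.6,0,0,-0.36,50,1,0,0.6,0,0,-0.54,75,2,0,0.6,0,0,-0.72,100,3,0,0.6,0,0,-0.9,115,3,0,0.6]}}

```text
time_s: 37.5
position: [0.6878, -0.0086, 0.1992]
orientation: [-0.001, 0.88, 0.475, -0.0]
contact_force: [-0.1, -0.4, -0.3]
opening: 0.0556
finger_force: 0.0
```

Request:
{"api": "carry_out", "payload": {"series": [0,0,-0.18,0,0,0,0.6,0,0,-0.36,0,0,0,0.6,0,0,-0.54,0,0,0,0.6,0,0,-0.72,0,0,0,0.6,0,0,-0.9,0,0,0,0.6]}}

```text
time_s: 38.12
position: [0.6869, -0.0087, 0.1995]
orientation: [-0.001, 0.586, 0.811, 0.0]
contact_force: [0.5, 0.4, -0.1]
opening: 0.056
finger_force: 0.0
```

Request:
{"api": "carry_out", "payload": {"series": [0,0,-0.18,0,0,0,0.6,0,0,-0.36,0,0,0,0.6,0,0,-0.54,0,0,0,0.6,0,0,-0.72,0,0,0,0.6,0,0,-0.9,0,0,0,0.6]}}

```text
time_s: 38.75
position: [0.687, -0.0088, 0.1996]
orientation: [-0.001, 0.175, 0.985, 0.0]
contact_force: [0.8, 0.8, -0.5]
opening: 0.0558
finger_force: 0.0
```

Request:
{"api": "carry_out", "payload": {"series": [0,0,-0.04,0,0,0,0.6,0,0,-0.04,0,0,0,0.6]}}

```text
time_s: 39.0
position: [0.6872, -0.0099, 0.2001]
orientation: [-0.0, 0.16, 0.987, 0.0]
contact_force: [-1.0, -0.7, -0.1]
opening: 0.0557
finger_force: 0.0
```

Run:
```python
from fit import *
o=env.get_obs(); print(o['time_s'],o['position'],o['joint_positions'].round(2))
print(rel([.687,-.009,.083],.081-.4+np.pi))
```

```text
39.0 [ 0.68718773 -0.00989045  0.20011184] [ 0.47  0.9  -1.08  1.3   0.78  1.38  0.66]
(array([ 0.0005, -0.001 , -0.0018]), array([  0.3,   0.7, 117.1]))
```

Request:
{"api": "carry_out", "payload": {"series": [0,0,0,0,0.7,40,0.6,0,0,0,0,0.7,80,0.6,0,0,0,0,0.7,105,0.6,0,0,0,0,0.7,117,0.6,0,0,0,0,0.7,117,0.6], "squeeze": 20}}

```text
time_s: 39.62
position: [0.6877, -0.0101, 0.0836]
orientation: [-0.0, 0.16, 0.987, 0.0]
contact_force: [-0.3, 0.4, 0.9]
opening: 0.0558
finger_force: 0.0
```

Request:
{"api": "carry_out", "payload": {"series": [0,0,0,0,0,0,0,0,0,0,0,0,0,0,0,0,0,0,0,0,0,0,0,0,0,0,0,0,0,0,0,0,0,0,0], "squeeze": 20}}

```text
time_s: 40.25
position: [0.6885, -0.008, 0.084]
orientation: [0.001, 0.159, 0.987, 0.002]
contact_force: [2.5, 3.3, -1.7]
opening: 0.0137
finger_force: 20.0
```

Request:
{"api": "carry_out", "payload": {"series": [0,0,0.15,0,0,0,0,0,0,0.3,0,0,0,0,0,0,0.45,0,0,0,0,0,0,0.6,0,0,0,0,0,0,0.75,0,0,0,0]}}

```text
time_s: 40.88
position: [0.6882, -0.0084, 0.084]
orientation: [-0.0, 0.511, 0.859, 0.002]
contact_force: [1.6, 2.7, -1.7]
opening: 0.0136
finger_force: 20.0
```

Request:
{"api": "carry_out", "payload": {"series": [0,0,0.15,0,0,0,0,0,0,0.3,0,0,0,0,0,0,0.45,0,0,0,0,0,0,0.45,0,0,0,0,0,0,0.45,0,0,0,0]}}

```text
time_s: 41.5
position: [0.6879, -0.0085, 0.084]
orientation: [-0.001, 0.688, 0.726, 0.001]
contact_force: [1.4, 3.3, -0.2]
opening: 0.0138
finger_force: 20.0
```

Run:
```python
from fit import *
o=env.get_obs(); print(o['time_s'],o['position'],o['joint_positions'].round(2),rel([.687,-.009,.083],.081-1.6+np.pi))
```

```text
41.5 [ 0.68785454 -0.00846878  0.08398944] [ 0.36  0.92 -0.77  1.43  0.68  1.07 -0.48] (array([ 0.0011, -0.0028,  0.0017]), array([-0.5, -0.9,  1. ]))
```

Angle reached. I release, lift and check everything.

Request:
{"api": "carry_out", "payload": {"series": [0,0,0,0,0,0,0.6,0,0,0,0,0,0,0.6,0,0,0,0,0,0,0.6,0,0,0,0,0,-40,0.6,0,0,0,0,0,-90,0.6]}}

```text
time_s: 42.12
position: [0.6866, -0.0114, 0.1732]
orientation: [-0.001, 0.689, 0.725, -0.002]
contact_force: [1.0, -0.6, 0.2]
opening: 0.0552
finger_force: 0.0
```

Request:
{"api": "carry_out", "payload": {"series": [0,0,0,0,0,-60,0.6,0,0,0,0,0,-120,0.6,0,0,0,0,0,-120,0.6,0,0,0,0,0,-120,0.6]}}

```text
time_s: 42.62
position: [0.6872, -0.0109, 0.2931]
orientation: [0.0, 0.689, 0.725, -0.001]
contact_force: [0.2, -0.2, -1.7]
opening: 0.056
finger_force: 0.0
```

Run:
```python
from fit import *
o=env.get_obs(); print(o['time_s'],o['position'])
im,P=shot('wrist','w13.png'); s,_=shot('side'); 
cv2.imwrite('pics/end.png',np.hstack([cv2.resize(im,(400,300)),cv2.resize(s,(400,300))]))
c=im[:, :]; cv2.imwrite('pics/end.png',np.hstack([cv2.resize(im,(440,330)),cv2.resize(s[60:330,80:440],(360,330))]))
```

```text
42.625 [ 0.68715786 -0.01091147  0.29314944]
```

View pics/end.png

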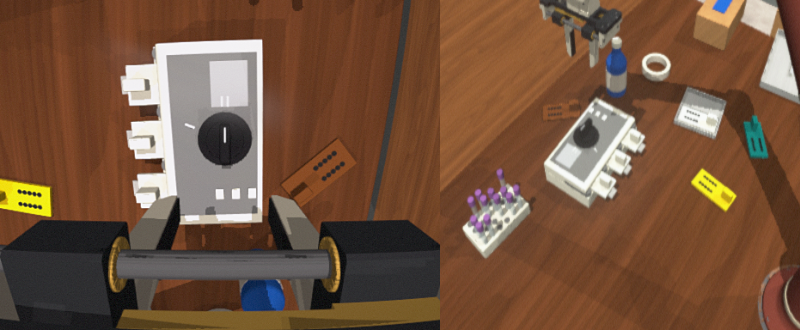

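The dial line at (225,135) points straight at the two ticks at (225,100). All three fresh cassettes are home, the used one is in the tray, and the bystanders are untouched.

```bash
python3 -c "
from bench import env
print(env.sign_off())"
```

```text
the job is handed in; nothing more can be done
None
```

The changeover is done and handed in: the dial went to load first, the one used cassette (bay 2) lies flat in the tray, all three fresh cassettes are fully home, and the dial is now on run; the bystanders and look-alikes were left alone, and I was given no score.

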